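# Ready the cleaned panel painting for its photograph

## Task

The cleaning of this panel painting is finished; get the bench ready for its photograph. Hang every wet brush from the blue caddy by the eye in its handle on a peg of the drying rail, one brush to a peg, bristles down, and lay the scale bar flat and flush against the middle of the painting's front (robot-side) long edge and the colour bar flat and flush against the middle of its left short edge. Do not touch the painting with the gripper, and leave everything else where it is.

Things in the scene. Friction and masses are not known exactly. Their poses are not given: they have to be found in the camera images.
- rail: Pale wooden drying rail, fixed. Plank foot 120 x 400 mm; two uprights carry a crossbar 40 mm tall and 18 mm thick, its top (the rail's highest part) 210 mm above the table. Origin on the table below the middle of the crossbar's front face; -x is the way the five pegs point (towards the robot), y runs along the crossbar, z up. A 20 mm high drip tray lies below the pegs.
- middle_peg (a point): Root of the middle peg, on its axis, at the crossbar's front face, 190 mm above the table; axes as the rail's. Five round-ended dowel pegs, 8 mm thick, 62 mm long, have roots 70 mm apart along y (-140, -70, 0, 70, 140 mm from here) and run along (-cos 12deg, 0, +sin 12deg), rising towards the tip. Nothing stands above or between them.
- caddy: Blue rinse caddy, fixed: block 204 x 70 mm, 50 mm tall, with five slots side by side along its x axis, 40 mm apart (centres at x = -80, -40, 0, 40, 80 mm). Each slot is 24 mm along x and 58 mm along y, its floor 5 mm above the table. Origin under its centre. Each wet brush stands in one slot, handle up; some slots are empty.
- painting: Small panel painting on a black mat, fixed: bare wooden panel 150 mm (x) by 200 mm (y), 15 mm thick (16 mm with its paint), origin under its centre, z up. Its front edge is the long face at x = -75 mm (nearest the robot); its left edge is the short face at y = +100 mm (the robot's left).
- scale_bar: Loose aluminium scale bar with black and white squares, 160 mm (x) by 28 mm (y) by 8 mm thick, about 100 g, lying flat with its marks up on the table or mat; origin under its centre, z up.
- colour_bar: Loose grey plastic colour bar with coloured and grey patches, 110 mm (x) by 28 mm (y) by 8 mm thick, about 80 g, lying flat with its patches up; origin under its centre, z up.
- brush1: Flat brush, may be absent; about 60 g, 166 mm long, standing bristles down in a caddy slot. Origin under the middle of the bristle ends; z up the handle, y across its width, x through its thickness. Bristles and ferrule 51 (y) x 18.5 mm (x), up to z = 62 mm; neck 20 mm wide; the handle ends in a wooden paddle 32 mm wide (y), 10 mm thick, from z = 102 to 166 mm, the eye through it along x.
- brush1_eye (a point): Centre of this brush's hanging eye, 146 mm above its bristle ends: a slot 16 mm wide (y) and 24 mm tall (z = 134 to 158 mm), open right through along the brush's x. May be absent. Hung on a peg it rests with the eye's top on the peg, so this point lies about 8 mm below the peg's axis.
- brush2: Flat brush, may be absent; about 60 g, 166 mm long, standing bristles down in a caddy slot. Origin under the middle of the bristle ends; z up the handle, y across its width, x through its thickness. Bristles and ferrule 51 (y) x 18.5 mm (x), up to z = 62 mm; neck 20 mm wide; the handle ends in a wooden paddle 32 mm wide (y), 10 mm thick, from z = 102 to 166 mm, the eye through it along x.
- brush2_eye (a point): Centre of this brush's hanging eye, 146 mm above its bristle ends: a slot 16 mm wide (y) and 24 mm tall (z = 134 to 158 mm), open right through along the brush's x. May be absent. Hung on a peg it rests with the eye's top on the peg, so this point lies about 8 mm below the peg's axis.
- brush3: Flat brush, may be absent; about 60 g, 166 mm long, standing bristles down in a caddy slot. Origin under the middle of the bristle ends; z up the handle, y across its width, x through its thickness. Bristles and ferrule 51 (y) x 18.5 mm (x), up to z = 62 mm; neck 20 mm wide; the handle ends in a wooden paddle 32 mm wide (y), 10 mm thick, from z = 102 to 166 mm, the eye through it along x.
- brush3_eye (a point): Centre of this brush's hanging eye, 146 mm above its bristle ends: a slot 16 mm wide (y) and 24 mm tall (z = 134 to 158 mm), open right through along the brush's x. May be absent. Hung on a peg it rests with the eye's top on the peg, so this point lies about 8 mm below the peg's axis.
- brush4: Flat brush, may be absent; about 60 g, 166 mm long, standing bristles down in a caddy slot. Origin under the middle of the bristle ends; z up the handle, y across its width, x through its thickness. Bristles and ferrule 51 (y) x 18.5 mm (x), up to z = 62 mm; neck 20 mm wide; the handle ends in a wooden paddle 32 mm wide (y), 10 mm thick, from z = 102 to 166 mm, the eye through it along x.
- brush4_eye (a point): Centre of this brush's hanging eye, 146 mm above its bristle ends: a slot 16 mm wide (y) and 24 mm tall (z = 134 to 158 mm), open right through along the brush's x. May be absent. Hung on a peg it rests with the eye's top on the peg, so this point lies about 8 mm below the peg's axis.
- brush5: Flat brush, may be absent; about 60 g, 166 mm long, standing bristles down in a caddy slot. Origin under the middle of the bristle ends; z up the handle, y across its width, x through its thickness. Bristles and ferrule 51 (y) x 18.5 mm (x), up to z = 62 mm; neck 20 mm wide; the handle ends in a wooden paddle 32 mm wide (y), 10 mm thick, from z = 102 to 166 mm, the eye through it along x.
- brush5_eye (a point): Centre of this brush's hanging eye, 146 mm above its bristle ends: a slot 16 mm wide (y) and 24 mm tall (z = 134 to 158 mm), open right through along the brush's x. May be absent. Hung on a peg it rests with the eye's top on the peg, so this point lies about 8 mm below the peg's axis.
- vial_a: Small glass vial, 24 mm across, 45 mm tall; a bystander to be left alone. Origin under its centre.
- vial_b: Small glass vial, 24 mm across, 45 mm tall; a bystander to be left alone. Origin under its centre.
- tape_roll: Yellow roll of tape lying flat, 84 mm across, 22 mm tall; a bystander to be left alone. Origin under its centre.
- weight: Dark steel weight 50 x 50 x 34 mm with a brass knob on top, 46 mm tall in all; a bystander to be left alone. Origin under its centre.
- solvent: Amber bottle, 56 mm across, 120 mm tall; a bystander to be left alone. Origin under its centre.
- resin_jar: Glass jar with white lid, 68 mm across, 75 mm tall; a bystander to be left alone. Origin under its centre.
- loupe: White loupe standing on its wide end, 52 mm across, 34 mm tall; a bystander to be left alone. Origin under its centre.
Things that resemble listed ones, but are neither listed nor needed, are in the scene too. What is shaped like the colour_bar but yellow is not meant.

How it is judged:
At the end, for the whole second after the job is handed in: Each brush present hangs still by its eye on a peg of its own, leaning under 0.2 rad. Scale bar lies flat along the painting's front edge, colour bar along its left edge: gap at most 2.5 mm, parallel within 0.025 rad, within 30 mm (scale) or 25 mm (colour) of the edge's middle, at rest (((x of brush1_eye in the frame of rail between -0.058 and -0.004 m and y of brush1_eye in the frame of rail between -0.15 and -0.13 m and z of brush1_eye in the frame of rail between 0.172 and 0.204 m) or (x of brush1_eye in the frame of rail between -0.058 and -0.004 m and y of brush1_eye in the frame of rail between -0.08 and -0.06 m and z of brush1_eye in the frame of rail between 0.172 and 0.204 m) or (x of brush1_eye in the frame of rail between -0.058 and -0.004 m and y of brush1_eye in the frame of rail between -0.01 and 0.01 m and z of brush1_eye in the frame of rail between 0.172 and 0.204 m) or (x of brush1_eye in the frame of rail between -0.058 and -0.004 m and y of brush1_eye in the frame of rail between 0.06 and 0.08 m and z of brush1_eye in the frame of rail between 0.172 and 0.204 m) or (x of brush1_eye in the frame of rail between -0.058 and -0.004 m and y of brush1_eye in the frame of rail between 0.13 and 0.15 m and z of brush1_eye in the frame of rail between 0.172 and 0.204 m)) and angle between each of brush1, brush2, brush3, brush4, brush5's own z axis and vertical below 0.2 rad and linear speed of each of brush1, brush2, brush3, brush4, brush5 below 0.03 m/s and ((x of brush2_eye in the frame of rail between -0.058 and -0.004 m and y of brush2_eye in the frame of rail between -0.15 and -0.13 m and z of brush2_eye in the frame of rail between 0.172 and 0.204 m) or (x of brush2_eye in the frame of rail between -0.058 and -0.004 m and y of brush2_eye in the frame of rail between -0.08 and -0.06 m and z of brush2_eye in the frame of rail between 0.172 and 0.204 m) or (x of brush2_eye in the frame of rail between -0.058 and -0.004 m and y of brush2_eye in the frame of rail between -0.01 and 0.01 m and z of brush2_eye in the frame of rail between 0.172 and 0.204 m) or (x of brush2_eye in the frame of rail between -0.058 and -0.004 m and y of brush2_eye in the frame of rail between 0.06 and 0.08 m and z of brush2_eye in the frame of rail between 0.172 and 0.204 m) or (x of brush2_eye in the frame of rail between -0.058 and -0.004 m and y of brush2_eye in the frame of rail between 0.13 and 0.15 m and z of brush2_eye in the frame of rail between 0.172 and 0.204 m)) and ((x of brush3_eye in the frame of rail between -0.058 and -0.004 m and y of brush3_eye in the frame of rail between -0.15 and -0.13 m and z of brush3_eye in the frame of rail between 0.172 and 0.204 m) or (x of brush3_eye in the frame of rail between -0.058 and -0.004 m and y of brush3_eye in the frame of rail between -0.08 and -0.06 m and z of brush3_eye in the frame of rail between 0.172 and 0.204 m) or (x of brush3_eye in the frame of rail between -0.058 and -0.004 m and y of brush3_eye in the frame of rail between -0.01 and 0.01 m and z of brush3_eye in the frame of rail between 0.172 and 0.204 m) or (x of brush3_eye in the frame of rail between -0.058 and -0.004 m and y of brush3_eye in the frame of rail between 0.06 and 0.08 m and z of brush3_eye in the frame of rail between 0.172 and 0.204 m) or (x of brush3_eye in the frame of rail between -0.058 and -0.004 m and y of brush3_eye in the frame of rail between 0.13 and 0.15 m and z of brush3_eye in the frame of rail between 0.172 and 0.204 m)) and ((x of brush4_eye in the frame of rail between -0.058 and -0.004 m and y of brush4_eye in the frame of rail between -0.15 and -0.13 m and z of brush4_eye in the frame of rail between 0.172 and 0.204 m) or (x of brush4_eye in the frame of rail between -0.058 and -0.004 m and y of brush4_eye in the frame of rail between -0.08 and -0.06 m and z of brush4_eye in the frame of rail between 0.172 and 0.204 m) or (x of brush4_eye in the frame of rail between -0.058 and -0.004 m and y of brush4_eye in the frame of rail between -0.01 and 0.01 m and z of brush4_eye in the frame of rail between 0.172 and 0.204 m) or (x of brush4_eye in the frame of rail between -0.058 and -0.004 m and y of brush4_eye in the frame of rail between 0.06 and 0.08 m and z of brush4_eye in the frame of rail between 0.172 and 0.204 m) or (x of brush4_eye in the frame of rail between -0.058 and -0.004 m and y of brush4_eye in the frame of rail between 0.13 and 0.15 m and z of brush4_eye in the frame of rail between 0.172 and 0.204 m)) and ((x of brush5_eye in the frame of rail between -0.058 and -0.004 m and y of brush5_eye in the frame of rail between -0.15 and -0.13 m and z of brush5_eye in the frame of rail between 0.172 and 0.204 m) or (x of brush5_eye in the frame of rail between -0.058 and -0.004 m and y of brush5_eye in the frame of rail between -0.08 and -0.06 m and z of brush5_eye in the frame of rail between 0.172 and 0.204 m) or (x of brush5_eye in the frame of rail between -0.058 and -0.004 m and y of brush5_eye in the frame of rail between -0.01 and 0.01 m and z of brush5_eye in the frame of rail between 0.172 and 0.204 m) or (x of brush5_eye in the frame of rail between -0.058 and -0.004 m and y of brush5_eye in the frame of rail between 0.06 and 0.08 m and z of brush5_eye in the frame of rail between 0.172 and 0.204 m) or (x of brush5_eye in the frame of rail between -0.058 and -0.004 m and y of brush5_eye in the frame of rail between 0.13 and 0.15 m and z of brush5_eye in the frame of rail between 0.172 and 0.204 m)) and horizontal distance between brush1_eye and brush2_eye above 0.045 m and horizontal distance between each of brush1_eye, brush2_eye and brush3_eye above 0.045 m and horizontal distance between each of brush1_eye, brush2_eye, brush3_eye and brush4_eye above 0.045 m and horizontal distance between each of brush1_eye, brush2_eye, brush3_eye, brush4_eye and brush5_eye above 0.045 m and x of scale_bar in the frame of painting between -0.0915 and -0.087 m and angle between the x axis of scale_bar and the y axis of painting, either way round below 0.025 rad and y of scale_bar in the frame of painting between -0.03 and 0.03 m and height (world z) of each of scale_bar, colour_bar below 0.004 m and angle between each of scale_bar, colour_bar's own z axis and vertical below 0.08 rad and linear speed of each of scale_bar, colour_bar below 0.02 m/s and y of colour_bar in the frame of painting between 0.112 and 0.1165 m and angle between the x axis of colour_bar and the x axis of painting, either way round below 0.025 rad and x of colour_bar in the frame of painting between -0.025 and 0.025 m); the robot touches nothing.
It fails at once if the robot touches the painting (over 2 N) (contact force between any of the fingers, the arm and painting above 2 N).
It fails at once if a bystander is pushed more than 25 mm from its place or tipped over (distance of any of vial_a, vial_b, tape_roll, weight, solvent, resin_jar, loupe from where it was at the start of the episode above 0.025 m or angle between any of vial_a, vial_b, tape_roll, weight, solvent, resin_jar, loupe's own z axis and vertical above 0.6 rad).
Of brush1, brush2, brush3, brush4, brush5 only 3 to 5 are there at a start; the rules pass over those that are not, and their reading is None.
At some moment in a run one of scale_bar, colour_bar may be knocked a few centimetres aside while the robot is not near it.
It also fails if it takes over 210 s, if anything falls off the work surface, if the arm or the gripper's body presses on something with over 40 N, if the wrist force passes 120 N, or if a joint passes its speed limit or range.

## Robot

A 6-joint arm with a two-finger parallel gripper is mounted at the origin on the work surface. World frame = base frame: x ahead of the robot, y to its left, z up, the work surface at z = 0. Lengths are in m, angles in rad, forces in N, time in s.
With the tool pointing down it reaches from about 0.4 to 0.925 m from the base axis. Payload 3.4 kg.
Tool frame: the origin (TCP) lies on the centre line of the jaws, within the pads' length; the fingertips stand 17 mm ahead of it and the grasp point (between the pads) lies 2 mm behind it; z points along the fingers, y is the direction in which the jaws open and shut (so a half turn about z gives the same grasp; the last joint's range is limited). The gripper opens to 85 mm and grips with 20 to 120 N. Pads are 22 mm wide; open, the fingers measure 114 mm over their backs; the gripper's body (76 mm by 85 mm) begins 54 mm behind the grasp point. The pads swing forward as they close: fully open they stand 13 mm farther back than shut.
Start: joints at [1.125, 0.307, 1.506, -0, 1.328, -0.073], TCP at [0.209, 0.536, 0.248] pointing down, gripper open.
Joint ranges: [-3.12, 3.12], [-1.05, 2.28], [0.14, 2.33], [-1.42, 4.57], [0.1, 2.73], [-2.68, 2.68]. Speed limits (rad/s): [2.57, 2.57, 3.14, 3.14, 3.14, 3.14].

## Interface

Orientations are given as a rotation vector (axis times angle).
In Python, from workcell import r, get_image, sign_off gives the robot as it stands.
- The arm moves only by the shell command python3 -m jog 'ROWS' [OPENING]. ROWS is JSON, a list of rows, each a list of 6 numbers: the shift along the tool's x, y, z in cm, then the turn, a rotation vector about the tool's x, y, z in rad. In form: [[tx, ty, tz, rx, ry, rz], ...]. A call has exactly 5 rows; each row is the pose to reach, as a shift and turn from the pose measured when the call began, along the tool's axes at that moment; what a row does not reach only later rows make up. A row lasts 1/8 s, in which the tool goes at most 62.5 mm and 10.7 degrees, less where a joint would pass 70% of its speed; a pose out of reach is approached as far as the arm can. A call with a gripper value outside its range is refused whole. OPENING is the closure, from -1 (fully open) to 1 (shut), set as the call begins (- or left out, the last holds). The fingers move at their own pace and stop on an object; the grip force is fixed at half the most. Time passes only in rows, so rows that repeat a pose let the fingers close, or fill a call up. It gives the time, the measured TCP pose, the force and the opening at its end, in the units of the state.
- r.observe(): the state, without advancing time (a new reading comes with each control period).
- get_image(name): name is "scene" or "top" or "wrist"; returns a dict with "frame" (400x640x3 uint8, red, green, blue), "camera_matrix" (3x3 intrinsics, pixels), "distortion" ([k1, k2, p1, p2, k3] as OpenCV has them; the pictures are not rectified), "R" (3x3) and "t" (3): a world point X has camera coordinates R X + t; the wrist camera has in their place "tool_from_camera" (4x4, takes a point from camera to tool coordinates, whose origin is the TCP and whose axes are the flange's). Camera axes: x right, y down, z forward; pixel columns grow to the right and rows downward; lengths in m; the calibration is good to about 2 mm. A picture is of the moment at which its call begins: read the wrist's pose just before it. There is no depth.
- sign_off(): hands the job in, once; it reports no verdict.
The state is a dict: "clock": time; "joint_positions": joint angles; "qvel": joint speeds; "tau": joint torques, N m; "position": TCP position; "ee_rot": TCP orientation; "force": force on the tool from outside, world axes, zero at the start; "moment": the same for the moment, N m; "finger_gap": finger opening in m.
Only numpy, scipy, OpenCV 4.12 (cv2) and the standard library are available. Lean on these libraries where they do the work, as an engineer would, in place of code of your own. Each camera call takes 0.05 s, during which the arm holds its last target.

## Working session

There is one attempt and no reset: what is moved stays moved. The work goes in short steps, Python scripts to look and compute and a shell command to move; the robot and the scene stay as the last step left them, time stands still between calls to the robot, and variables do not carry over. Pictures are saved under pics/ and viewed, and the job is handed in when it is done.

```bash
ls; mkdir -p pics
python3 - <<'E'
from workcell import r,get_image
import cv2
print(r.observe())
for n in ["scene","top","wrist"]:
    d=get_image(n); cv2.imwrite(f"pics/{n}0.png",d["frame"][:,:,::-1])
    print(n,{k:(v.tolist() if hasattr(v,'tolist') else v) for k,v in d.items() if k!="frame"})
E
```

```text
pics
{'clock': 0.0, 'joint_positions': array([ 1.12553339e+00,  3.07557377e-01,  1.50766155e+00, -3.13262888e-05,
        1.32836742e+00, -7.34923682e-02]), 'qvel': array([ 0.00042424,  0.00199483,  0.0006202 , -0.00016745,  0.00020373,
       -0.00067289]), 'tau': array([-6.52641938e-04, -4.57565868e+01, -2.51922762e+01, -1.45515555e-04,
        1.32096017e-02,  1.81887401e-05]), 'position': array([0.20862709, 0.53512239, 0.2473944 ]), 'ee_rot': array([-5.80517592e-01, -3.08699960e+00,  3.03872237e-03]), 'force': array([-0.57708867, -0.46810234, -0.87761439]), 'moment': array([-0.00601374,  0.05793964, -0.02098604]), 'finger_gap': 0.08549747618752726}
scene {'camera_matrix': [[436.10262215583697, 0.0, 316.30194973117307], [0.0, 436.10262215583697, 198.11660319867536], [0.0, 0.0, 1.0]], 'distortion': [-0.05206521658500294, 0.0, 0.0, 0.0, 0.0], 'R': [[-0.7136643763251495, 0.7003067232657907, -0.015926434414730774], [0.46597783729497977, 0.4576444777549632, -0.7572490918649428], [-0.5230179854597056, -0.5478430663329765, -0.6529319731461715]], 't': [0.49189831808876694, -0.094353096812
[... 302 characters left out ...]
58696312688, -0.022224768648190955, -0.1578943653969489], [0.15812821015476414, -0.009179055597957949, -0.9873759233906715]], 't': [-0.1620835755483708, 0.5606358051497605, 1.1747921728577504]}
wrist {'camera_matrix': [[288.58847862188395, 0.0, 320.6304620713984], [0.0, 288.58847862188395, 199.98966751896546], [0.0, 0.0, 1.0]], 'distortion': [-0.03430815948760991, 0.0, 0.0, 0.0, 0.0], 'tool_from_camera': [[0.0003095587434795272, -0.9486767662491351, -0.3162472092405993, 0.08263182676416564], [0.9999991179134559, -0.000114808072687975, 0.0013232503223153094, 0.00040591891560715077], [-0.0012916445692981071, -0.3162473399068987, 0.9486758938942825, -0.12611159490114937], [0.0, 0.0, 0.0, 1.0]]}
```

View pics/scene0.png

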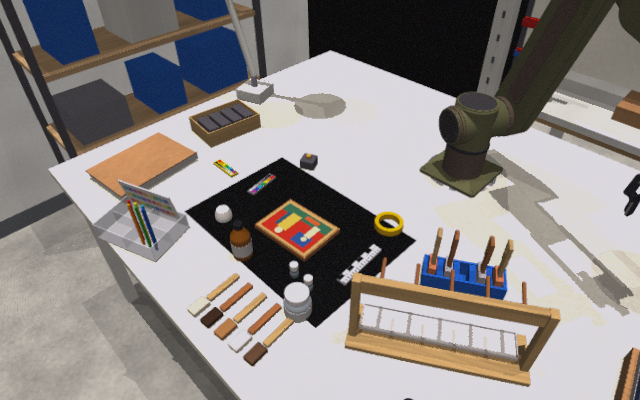

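View pics/top0.png

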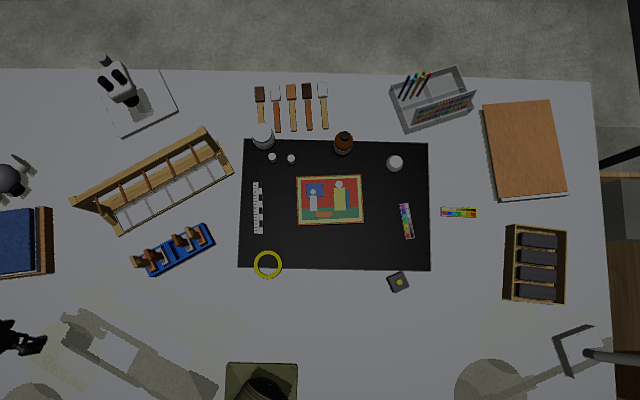

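View pics/wrist0.png

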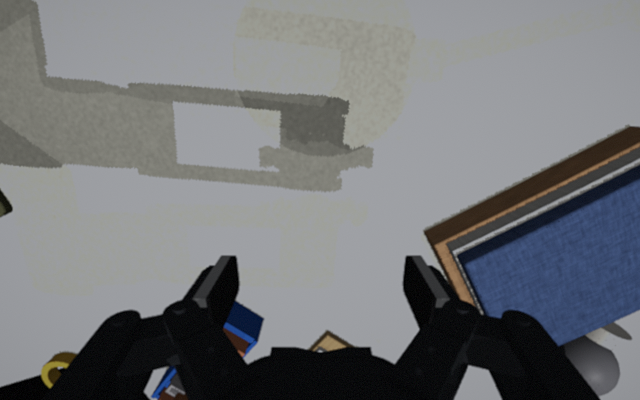

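```bash
cat > h.py <<'E'
import numpy as np, cv2
from scipy.spatial.transform import Rotation as Ro
from workcell import r,get_image
np.set_printoptions(precision=4,suppress=True)
def cam(n):
    s=r.observe(); d=get_image(n)
    if n=="wrist":
        T=np.eye(4); T[:3,:3]=Ro.from_rotvec(s["ee_rot"]).as_matrix(); T[:3,3]=s["position"]
        W=T@np.array(d["tool_from_camera"]); R=W[:3,:3].T; t=-R@W[:3,3]
    else: R=np.array(d["R"]);t=np.array(d["t"])
    d["R"]=R;d["t"]=t;d["K"]=np.array(d["camera_matrix"]);d["D"]=np.array(d["distortion"]);d["img"]=d["frame"][:,:,::-1].copy()
    return d
def ray(d,px):
    p=cv2.undistortPoints(np.array(px,float).reshape(-1,1,2),d["K"],d["D"]).reshape(-1,2)
    v=np.c_[p,np.ones(len(p))]@d["R"]; C=-d["R"].T@d["t"]
    return C,v
def onz(d,px,z):
    C,v=ray(d,px); return C+v*((z-C[2])/v[:,2])[:,None]
def proj(d,X):
    return cv2.projectPoints(np.array(X,float).reshape(-1,1,3),cv2.Rodrigues(d["R"])[0],d["t"],d["K"],d["D"])[0].reshape(-1,2)
def tri(a,pa,b,pb):
    A=[];y=[]
    Cs=[]
    for d,p in((a,pa),(b,pb)):
        C,v=ray(d,[p]);v=v[0]/np.linalg.norm(v);P=np.eye(3)-np.outer(v,v);A.append(P);y.append(P@C)
    X=np.linalg.lstsq(np.vstack(A),np.hstack(y),rcond=None)[0]
    return X
def crop(d,x0,y0,x1,y1,k,name):
    c=cv2.resize(d["img"][y0:y1,x0:x1],None,fx=k,fy=k,interpolation=cv2.INTER_CUBIC); cv2.imwrite(f"pics/{name}.png",c)
E
python3 - <<'E'
from h import *
t=cam("top"); s=cam("scene")
crop(t,230,130,490,300,3,"top_c1"); crop(t,60,115,250,285,4,"top_c2"); crop(s,340,220,570,390,3.4,"sc_c1")
E
```

```text
(no output)
```

View pics/top_c1.png

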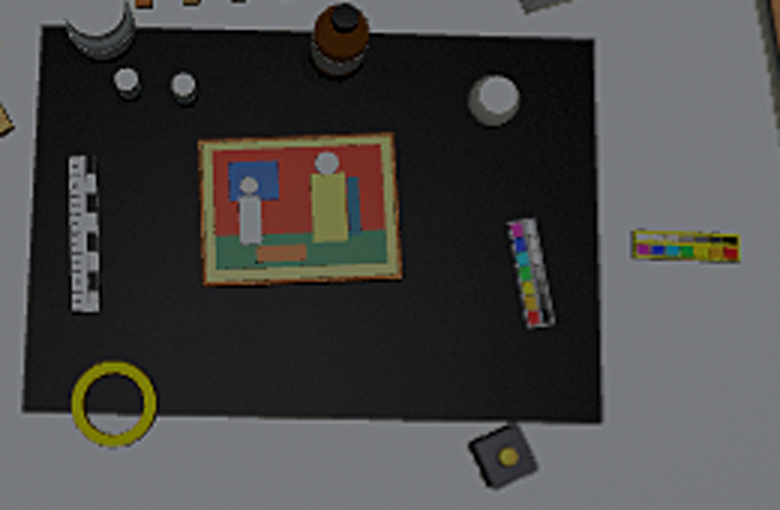

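View pics/top_c2.png

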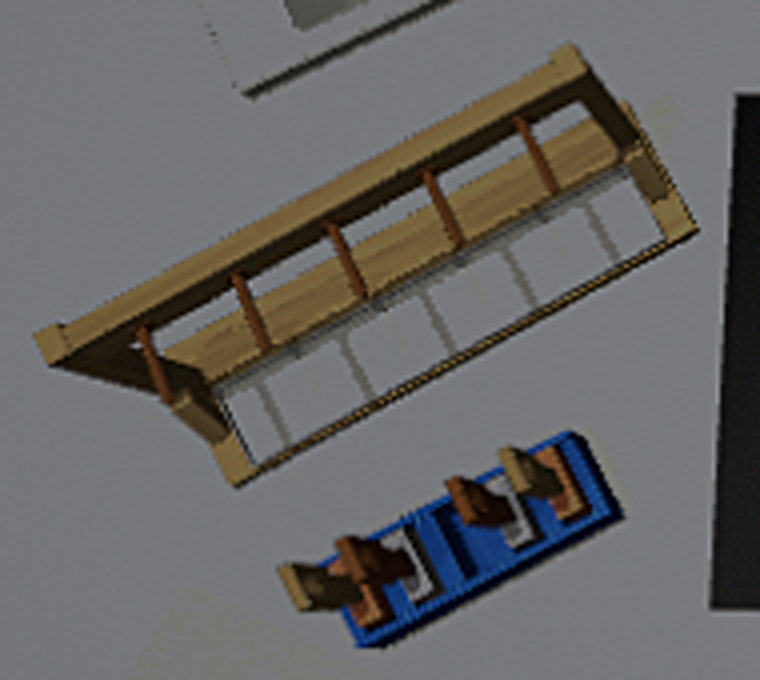

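View pics/sc_c1.png

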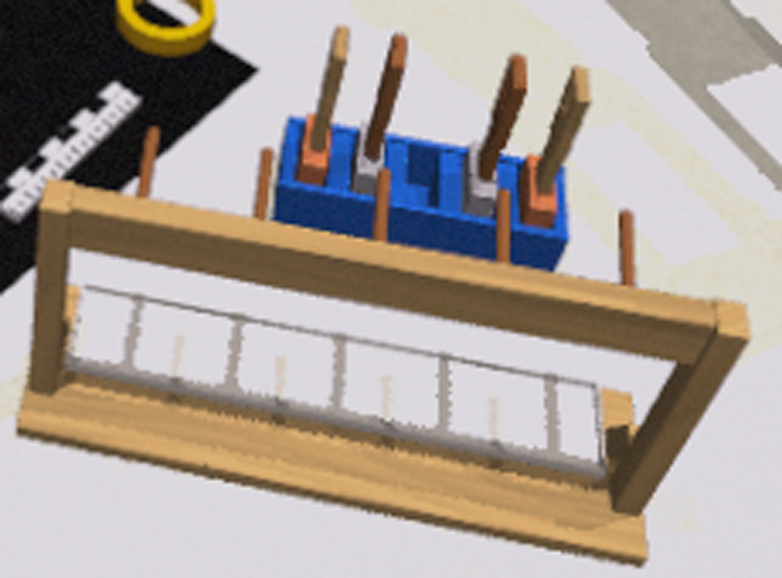

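Run:
```python
from h import *
t=cam("top"); s=cam("scene")
print("Ctop",-t["R"].T@t["t"],"Cscene",-s["R"].T@s["t"])
c2=lambda p:[(60+x/4.-.375,115+y/4.-.375) for x,y in p]
# peg tips (top) z=.2
tips=c2([(165,400),(264,350),(362,297),(459,246),(552,191)])
X=onz(t,tips,.203); print("tips",X[:,:2]*1000); 
p=np.polyfit(np.arange(5),X,1); print("step",p[0]*1000,"mid",(p[1]+2*p[0])*1000, "res",(X-(np.arange(5)[:,None]*p[0]+p[1]))[:,:2]*1000)
roots=c2([(143,330),(238,275),(332,225),(428,173),(520,120)]);X=onz(t,roots,.19);print("roots",X[:,:2]*1000)
f=onz(t,c2([(237,487),(697,230)]),.02);print("tray/foot front",f*1000)
# scene tips
st=[(340+x/3.4-.35,220+y/3.4-.35) for x,y in [(153,128),(266,150),(384,170),(503,192),(626,212)]]
print("scene tips",onz(s,st,.203)[:,:2]*1000)
for i in range(5): print(tri(t,tips[i],s,st[4-i])*1000)
hsv=cv2.cvtColor(t["img"],cv2.COLOR_BGR2HSV)
def big(m,z):
    cs,_=cv2.findContours(m.astype(np.uint8),0,2); c=max(cs,key=cv2.contourArea); 
    P=onz(t,c.reshape(-1,2),z)[:,:2]*1000
    return cv2.minAreaRect(P.astype(np.float32)),cv2.boundingRect(c)
m=np.zeros(hsv.shape[:2],bool); m[165:235,285:375]=hsv[165:235,285:375,2]>45; print("painting",big(m,.015))
m[:]=0; m[175:240,245:270]=hsv[175:240,245:270,2]>60; print("scale",big(m,.008))
m[:]=0; m[195:245,390:420]=hsv[195:245,390:420,2]>50; print("colour",big(m,.008))
m=cv2.inRange(hsv,(100,120,40),(125,255,255))>0; m[:,:120]=0;m[:,225:]=0;m[:215]=0;m[285:]=0; print("caddy",big(m,.05))
```

```text
Ctop [ 0.371  -0.1388  1.2505] Cscene [1.167  0.5073 0.9001]
tips [[497.2186 403.8612]
 [531.099  342.4519]
 [567.1424 281.6924]
 [602.1384 221.1959]
 [640.0717 163.1471]]
step [ 35.6746 -60.2684  -0.    ] mid [567.534  282.4697 203.    ] res [[ 1.0337  0.8546]
 [-0.7605 -0.2862]
 [-0.3916 -0.7773]
 [-1.0702 -1.0054]
 [ 1.1886  1.2142]]
roots [[544.5162 430.0012]
 [582.4882 370.4431]
 [617.3743 311.0216]
 [653.9376 250.1225]
 [691.4954 191.5828]]
tray/foot front [[455.1947 437.4257  20.    ]
 [658.9273 103.1494  20.    ]]
scene tips [[641.4699 162.0785]
 [606.9471 222.6454]
 [569.9433 282.9655]
 [534.7735 343.234 ]
 [497.384  403.2743]]
[497.3211 403.5038 203.1716]
[531.8233 343.079  200.3117]
[567.7224 282.4018 200.6391]
[603.4095 221.7565 199.322 ]
[640.6592 162.5555 202.672 ]
painting (((583.1009521484375, -188.99783325195312), (150.56224060058594, 200.49273681640625), 3.4790968894958496), (296, 174, 68, 52))
scale (((554.2239379882812, 28.076515197753906), (157.04786682128906, 27.363292694091797), 2.5712757110595703), (253, 182, 10, 52))
colour (((523.444580078125, -424.4857177734375), (109.4000015258789, 30.04570770263672), 10.161494255065918), (399, 203, 16, 37))
caddy (((420.4692077636719, 253.64080810546875), (70.86432647705078, 203.55755615234375), 30.205415725708008), (145, 223, 68, 54))
```

```bash
cat >> h.py <<'E'
def rel(p,xdeg,tilt=None):
    "row (cm, rad) from the measured pose to TCP p (m), tool down, tool x at xdeg"
    s=r.observe(); R0=Ro.from_rotvec(s["ee_rot"]).as_matrix(); a=np.radians(xdeg)
    x=np.array([np.cos(a),np.sin(a),0]); z=np.array([0,0,-1.]); R1=np.c_[x,np.cross(z,x),z]
    print("row",np.round(R0.T@(np.array(p)-s["position"])*100,2),np.round(Ro.from_matrix(R0.T@R1).as_rotvec(),3))
def st():
    s=r.observe(); R0=Ro.from_rotvec(s["ee_rot"]).as_matrix()
    print("t %.2f"%s["clock"],"pos",s["position"]*1000,"xdeg %.2f"%np.degrees(np.arctan2(R0[1,0],R0[0,0])),"tilt",R0[:2,2],"F",s["force"],"M",s["moment"],"gap %.1f"%(s["finger_gap"]*1000),"q6 %.2f"%s["joint_positions"][5])
E
python3 -c "
from h import *
st(); rel((.42,.254,.36),120.3)"
```

```text
t 0.35 pos [208.8898 535.5777 248.075 ] xdeg 158.70 tilt [-0.0002 -0.0005] F [-0.093   0.0865 -0.2554] M [0.0059 0.0088 0.0357] gap 85.4 q6 -0.07
row [-29.9  -18.57 -11.18] [-0.    0.    0.67]
```

Look-alikes in the top view:
- **Brushes:** the four in the blue caddy (around 140–205, 230–265) are wanted. The five lying on the table at (260–323, 105) are not.
- **Colour bars:** the grey-bodied one at (406, 221) is wanted. The yellow-bodied one at (458, 212) is the decoy.
- **Scale bar:** only one, at (258, 208).

The close crops confirm these choices.

```bash
python3 -m jog '[[-6,-3.7,-2.5,0,0,0.13],[-12,-7.4,-5,0,0,0.26],[-18,-11.1,-7.5,0,0,0.4],[-24,-15,-9.5,0,0,0.54],[-29.9,-18.6,-11.2,0,0,0.67]]' -1
python3 -m jog '[[0,0,0,0,0,0],[0,0,0,0,0,0],[0,0,0,0,0,0],[0,0,0,0,0,0],[0,0,0,0,0,0]]'
python3 - <<'E'
from h import *
st(); rel((.42,.254,.36),120.3)
w=cam("wrist"); cv2.imwrite("pics/w1.png",w["img"])
E
```

```text
clock: 0.98
position: [0.3876, 0.2964, 0.3462]
ee_rot: [1.569, 2.721, 0.001]
force: [1.2, 0.1, -0.8]
finger_gap: 0.0854
clock: 1.6
position: [0.3869, 0.2972, 0.3459]
ee_rot: [1.566, 2.723, 0.0]
force: [-0.0, 0.3, 0.2]
finger_gap: 0.0853
t 1.60 pos [386.9455 297.1908 345.8938] xdeg 120.20 tilt [ 0.0003 -0.    ] F [-0.0239  0.3462  0.2239] M [-0.0162 -0.0255  0.0133] gap 85.3 q6 0.04
row [-5.4   0.68 -1.41] [ 0.     0.    -0.002]
```

View pics/w1.png

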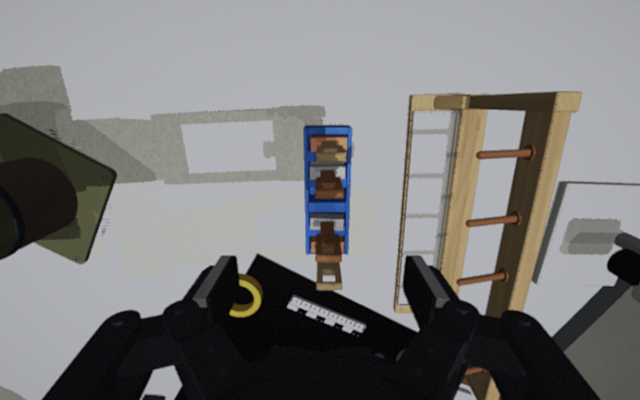

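Run:
```python
from h import *
w=cam("wrist"); crop(w,285,115,375,300,4,"w1c")
```

```text
(no output)
```

View pics/w1c.png

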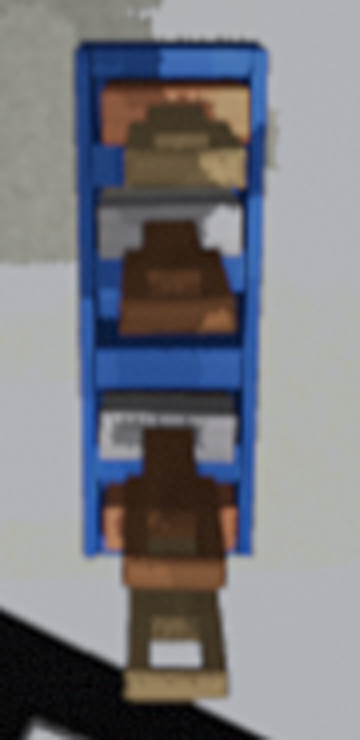

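Run:
```python
from h import *
w=cam("wrist")
f=lambda x,y:(285+x/4-.375,115+y/4-.375)
a=np.radians(120.2); ax=np.array([np.cos(a),np.sin(a)]); ay=np.array([-ax[1],ax[0]])
for n,(x0,x1,y0,y1) in {"+80":(124,246,150,188),"+40":(120,238,297,333),"-40":(122,227,558,587),"-80":(124,228,672,700)}.items():
    ym=(y0+y1)/2
    P=onz(w,[f((x0+x1)/2,ym),f(x0,ym),f(x1,ym),f((x0+x1)/2,y0),f((x0+x1)/2,y1)],.171)[:,:2]*1000
    v=P[2]-P[1]
    d=P[0]-[420.5,253.6]
    print(n,P[0],"width",np.linalg.norm(v),"thick",np.linalg.norm(P[3]-P[4]),"caddy x,y",d@ax,d@ay)
```

```text
+80 [381.3255 328.309 ] width 31.988097704010695 thick 10.01706031466423 caddy x,y 84.274688795046 -3.7226353083966957
+40 [400.4165 293.0984] width 32.207173740193646 thick 10.276460237748205 caddy x,y 44.23990466381433 -2.5108610769703468
-40 [439.8748 224.1429] width 30.98210384122115 thick 9.688486446991114 caddy x,y -35.20489212629139 -1.9276354685021762
-80 [460.3753 190.4892] width 31.86424423009329 thick 10.103018734296853 caddy x,y -74.60311241965232 -2.717225969582866
```

Run:
```python
from h import *
rel((.381,.327,.141),120.4)
```

```text
row [ 2.93  0.95 20.51] [ 0.001  0.    -0.005]
```

```bash
python3 -m jog '[[1.5,0.5,0,0,0,0],[2.9,0.95,4,0,0,0],[2.9,0.95,9,0,0,0],[2.9,0.95,13,0,0,0],[2.9,0.95,16,0,0,0]]'
python3 -m jog '[[0,0,1.5,0,0,0],[0,0,3,0,0,0],[0,0,4.5,0,0,0],[0,0,4.5,0,0,0],[0,0,4.5,0,0,0]]'
python3 - <<'E'
from h import *
st(); rel((.381,.327,.141),120.4)
w=cam("wrist"); cv2.imwrite("pics/w2.png",w["img"])
E
```

```text
clock: 2.38
position: [0.3803, 0.3273, 0.1842]
ee_rot: [-1.567, -2.722, 0.001]
force: [-0.4, 0.7, 0.1]
finger_gap: 0.0857
clock: 3.0
position: [0.3806, 0.3276, 0.1397]
ee_rot: [-1.567, -2.723, -0.0]
force: [0.3, 0.3, 0.9]
finger_gap: 0.0854
t 3.00 pos [380.6041 327.6442 139.6704] xdeg 120.16 tilt [-0.0001  0.0002] F [0.2856 0.3072 0.9384] M [-0.0318  0.0574  0.0003] gap 85.4 q6 0.10
row [-0.08  0.   -0.13] [ 0.    -0.    -0.004]
```

View pics/w2.png

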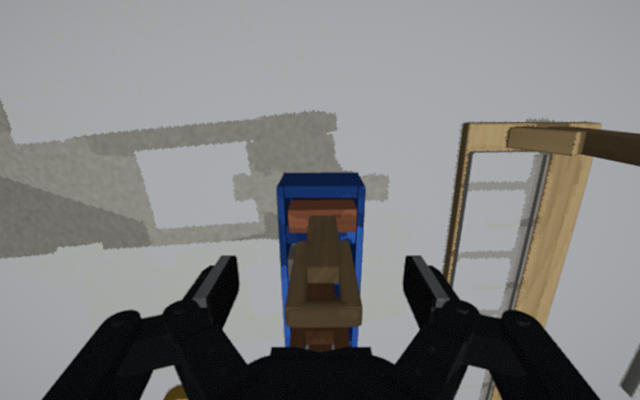

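```bash
python3 -m jog '[[0,0,0,0,0,0],[0,0,0,0,0,0],[0,0,0,0,0,0],[0,0,0,0,0,0],[0,0,0,0,0,0]]' 1
python3 -m jog '[[0,0,0,0,0,0],[0,0,0,0,0,0],[0,0,0,0,0,0],[0,0,0,0,0,0],[0,0,0,0,0,0]]'
python3 - <<'E'
from h import *
st()
w=cam("wrist"); cv2.imwrite("pics/w3.png",w["img"])
P=onz(w,[(323,312)],.171)[0]; s=r.observe(); print(Ro.from_rotvec(s["ee_rot"]).as_matrix().T@(P-s["position"])*1000)
E
```

```text
clock: 3.68
position: [0.3812, 0.328, 0.1403]
ee_rot: [1.567, 2.722, 0.003]
force: [0.7, 0.6, 4.7]
finger_gap: 0.0309
clock: 4.3
position: [0.3812, 0.328, 0.1403]
ee_rot: [1.567, 2.722, 0.003]
force: [0.6, -1.0, 3.3]
finger_gap: 0.0313
t 4.30 pos [381.2234 328.0089 140.3129] xdeg 120.15 tilt [0.0014 0.0012] F [ 0.6064 -1.0391  3.3308] M [ 0.0347 -0.0306 -0.0311] gap 31.3 q6 0.10
[  3.3526   0.6053 -30.6589]
```

View pics/w3.png

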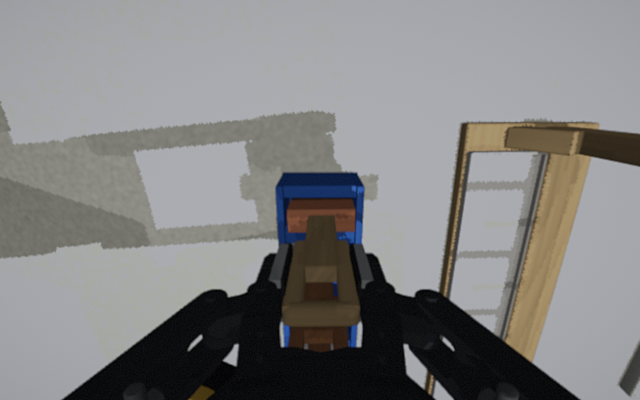

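```bash
cat >> h.py <<'E'
RY=30.6; E_=np.array([np.cos(np.radians(RY)),np.sin(np.radians(RY)),0]); F_=np.array([-E_[1],E_[0],0]); ROOT=np.array([.6201,.3132,0])
def peg(y,d,z): return ROOT+F_*y-E_*d+[0,0,z]
def inrail(p):
    q=np.array(p)-ROOT; return np.array([q@E_,q@F_,p[2]])*1000
E
python3 -m jog '[[0,0,-1,0,0,0],[0,0,-3,0,0,0],[0,0,-5,0,0,0],[0,0,-7,0,0,0],[0,0,-7,0,0,0]]'
python3 - <<'E'
from h import *
st(); rel(peg(.14,.13,.21),210.6);rel(peg(.14,.082,.1873),210.6)
E
```

```text
clock: 4.97
position: [0.3819, 0.3285, 0.2119]
ee_rot: [1.566, 2.721, 0.008]
force: [0.4, 0.2, -1.2]
finger_gap: 0.0314
t 4.97 pos [381.9015 328.5476 211.9261] xdeg 120.16 tilt [0.0042 0.0033] F [ 0.3798  0.1648 -1.2186] M [0.0165 0.029  0.0296] gap 31.4 q6 0.10
row [0.61 6.72 0.23] [ 0.005  0.004 -1.578]
row [ 0.64 11.5   2.52] [ 0.005  0.004 -1.578]
```

```bash
python3 -m jog '[[0.1,1,0,0,0,-0.18],[0.2,2,0,0,0,-0.36],[0.3,3,0,0,0,-0.54],[0.4,4,0,0,0,-0.72],[0.5,5,0,0,0,-0.9]]'
python3 -c "
from h import *
st(); rel(peg(.14,.1,.1973),210.6)"
```

```text
clock: 5.6
position: [0.4221, 0.3576, 0.2109]
ee_rot: [0.217, 3.132, 0.003]
force: [-0.0, 0.1, 0.2]
finger_gap: 0.0314
t 5.60 pos [422.1295 357.6251 210.9233] xdeg 172.06 tilt [0.0022 0.0019] F [-0.0103  0.113   0.2134] M [-0.0215  0.0248  0.043 ] gap 31.4 q6 -0.81
row [-3.67  3.05  1.38] [ 0.001  0.003 -0.673]
```

```bash
python3 -m jog '[[-0.7,0.6,0.3,0,0,-0.17],[-1.5,1.2,0.6,0,0,-0.34],[-2.4,2,1,0,0,-0.51],[-3.6,3,1.3,0,0,-0.67],[-3.7,3.05,1.4,0,0,-0.673]]'
python3 -m jog '[[0,0,0,0,0,0],[0,0,0,0,0,0],[0,0,0,0,0,0],[0,0,0,0,0,0],[0,0,0,0,0,0]]'
python3 - <<'E'
from h import *
st(); rel(peg(.14,.1,.1873),210.6)
for n in("wrist","scene","top"):
    w=cam(n); cv2.imwrite(f"pics/{n}4.png",w["img"])
    if n=="scene": crop(w,400,200,600,350,4,"s4c")
    if n=="top": crop(w,60,115,250,285,4,"t4c")
E
```

```text
clock: 6.22
position: [0.4631, 0.3827, 0.1956]
ee_rot: [-0.827, 3.03, 0.001]
force: [0.8, -0.3, -1.3]
finger_gap: 0.0311
clock: 6.85
position: [0.4631, 0.3827, 0.1958]
ee_rot: [-0.827, 3.03, 0.001]
force: [0.5, -0.1, -1.2]
finger_gap: 0.031
t 6.85 pos [463.091  382.7315 195.8399] xdeg -149.48 tilt [0.0009 0.001 ] F [ 0.5346 -0.1279 -1.2114] M [-0.0338 -0.0111  0.0215] gap 31.0 q6 -1.48
row [0.03 0.02 0.85] [ 0.     0.001 -0.001]
```

View pics/wrist4.png

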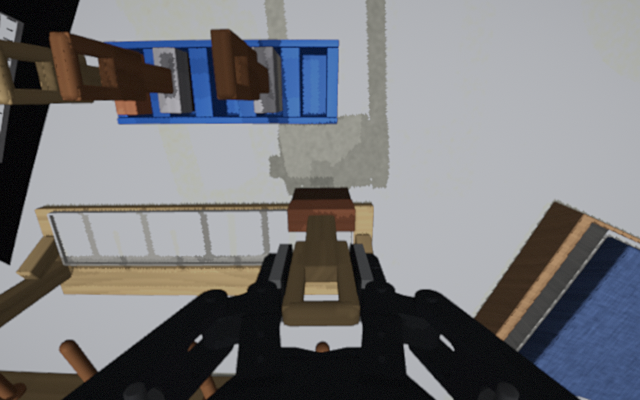

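View pics/s4c.png

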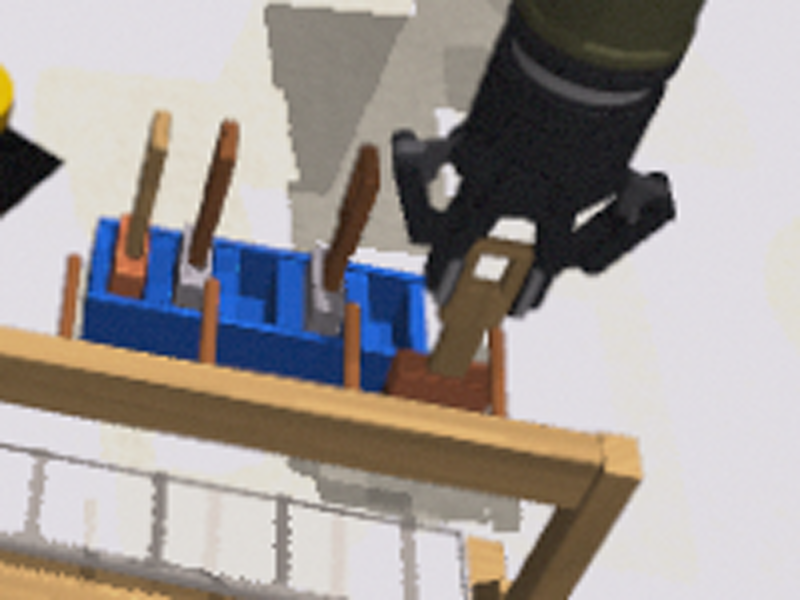

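View pics/t4c.png

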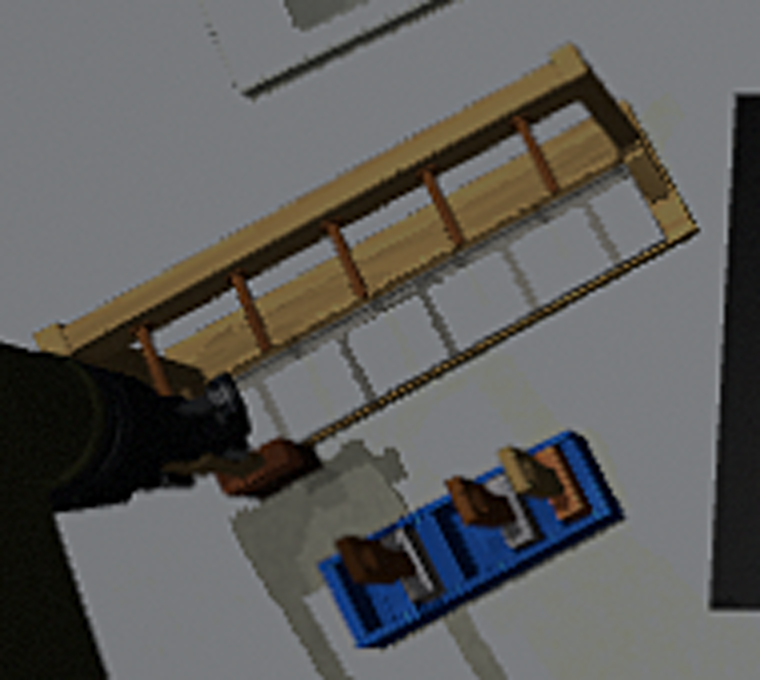

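Run:
```python
from h import *
w=cam("wrist"); s=cam("scene"); R0=Ro.from_rotvec(r.observe()["ee_rot"]).as_matrix(); p=r.observe()["position"]
T=lambda X:R0.T@(X-p)*1000
print("peg tip tool",T(onz(w,[(321.5,347)],.203)[0]), inrail(onz(w,[(321.5,347)],.203)[0]))
# paddle top edge centre in wrist (z=TCP+.0307) 
print("paddle top",T(onz(w,[(321,311)],p[2]+.0307)[0]))
e=p+R0@np.array([.003,0,-.0107]); print("expected eye px",proj(s,[e]),proj(w,[e]))
crop(w,270,180,380,370,4,"w4c")
```

```text
peg tip tool [-39.9653   1.8339  -7.2875] [-59.7205 141.5409 203.    ]
paddle top [  2.8024   1.4865 -30.7025]
expected eye px [[522.3768 264.9524]] [[317.7223 281.6407]]
```

View pics/w4c.png

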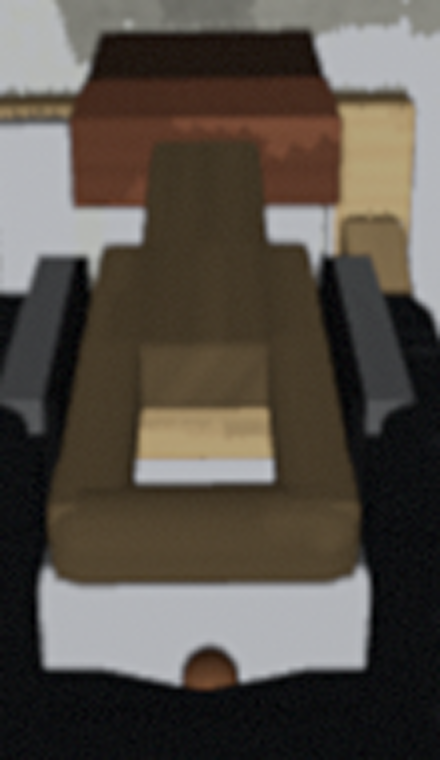

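```bash
python3 -m jog '[[-1,0,0.5,0,0,0],[-2.5,0.03,0.5,0,0,0],[-4,0.03,0.5,0,0,0],[-5.5,0.03,0.5,0,0,0],[-6.9,0.03,0.5,0,0,0]]'
python3 - <<'E'
from h import *
st(); print(inrail(r.observe()["position"]))
for n in("wrist","scene"):
    w=cam(n); cv2.imwrite(f"pics/{n}5.png",w["img"])
    if n=="scene": crop(w,400,200,600,350,4,"s5c")
    else: crop(w,250,180,400,330,4,"w5c")
E
```

```text
clock: 7.72
position: [0.5237, 0.4187, 0.1906]
ee_rot: [-0.826, 3.03, 0.001]
force: [0.9, -0.5, -0.2]
finger_gap: 0.031
t 7.72 pos [523.6524 418.7237 190.5823] xdeg -149.48 tilt [0.0009 0.001 ] F [ 0.8974 -0.5244 -0.2056] M [ 0.0032 -0.0137  0.0132] gap 31.0 q6 -1.49
[-29.3006 139.9245 190.5823]
```

View pics/s5c.png

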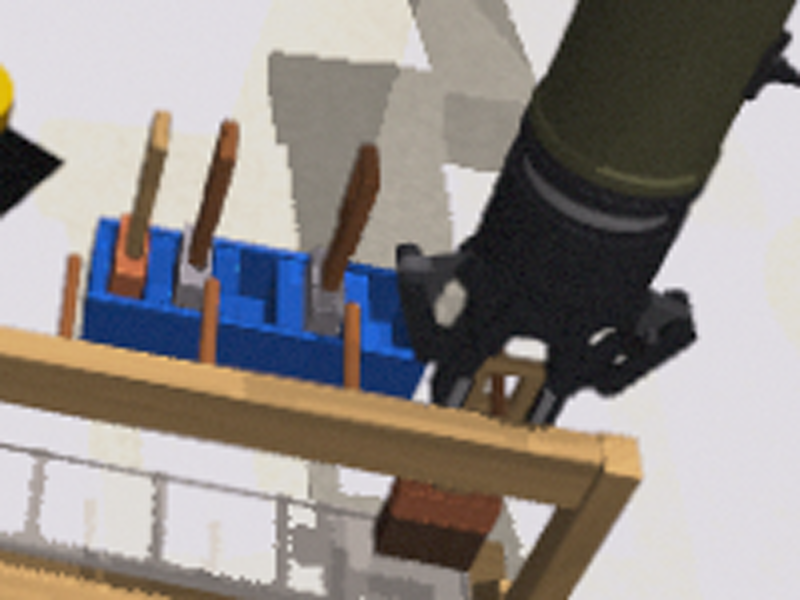

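View pics/w5c.png

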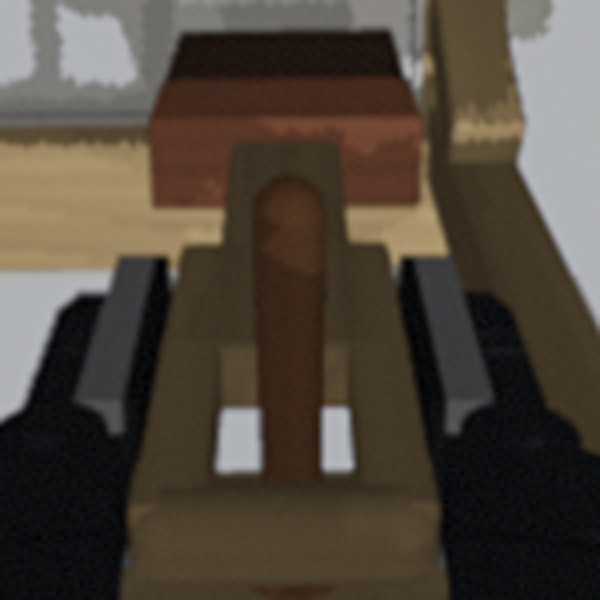

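```bash
python3 -m jog '[[0,0,0.3,0,0,0],[0,0,0.6,0,0,0],[0,0,0.85,0,0,0],[0,0,1.05,0,0,0],[0,0,1.05,0,0,0]]'
python3 -m jog '[[0,0,0.05,0,0,0],[0,0,0.1,0,0,0],[0,0,0.1,0,0,0],[0,0,0.1,0,0,0],[0,0,0.1,0,0,0]]' 0
python3 - <<'E'
from h import *
st(); print(inrail(r.observe()["position"]))
w=cam("wrist"); crop(w,220,180,420,340,4,"w6c")
E
```

```text
clock: 8.45
position: [0.5241, 0.4189, 0.1799]
ee_rot: [-0.826, 3.029, 0.001]
force: [0.9, -0.5, -0.8]
finger_gap: 0.031
clock: 9.07
position: [0.5241, 0.4189, 0.1789]
ee_rot: [-0.826, 3.029, 0.001]
force: [-0.2, -0.5, 0.2]
finger_gap: 0.0431
t 9.07 pos [524.1169 418.9279 178.9095] xdeg -149.49 tilt [0.0017 0.0014] F [-0.1718 -0.5015  0.1708] M [ 0.0001 -0.04    0.0209] gap 43.1 q6 -1.49
[-28.7968 139.8638 178.9095]
```

View pics/w6c.png

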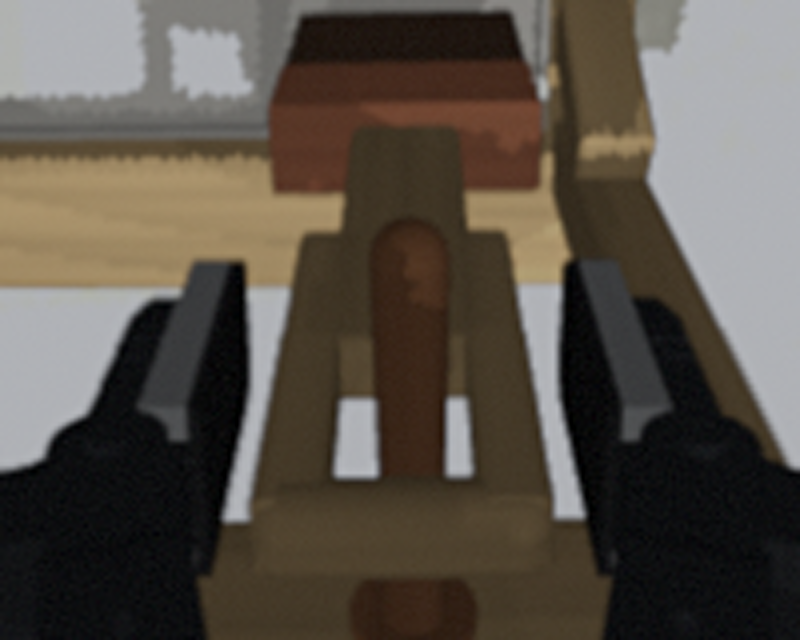

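```bash
python3 -m jog '[[0,0,-3,0,0,0],[0,0,-7,0,0,0],[1,0,-10,0,0,0.15],[4,0,-11,0,0,0.33],[8,0,-11,0,0,0.51]]'
python3 - <<'E'
from h import *
st(); rel((.399,.2955,.24),120.2)
for n in["scene"]:
    w=cam(n); crop(w,400,200,600,350,4,"s7c")
E
```

```text
clock: 9.75
position: [0.4555, 0.3785, 0.29]
ee_rot: [-0.026, 3.137, 0.005]
force: [-0.1, -0.0, -0.3]
finger_gap: 0.0425
t 9.75 pos [455.5417 378.5072 290.0484] xdeg -179.07 tilt [0.0045 0.0035] F [-0.0598 -0.0327 -0.2649] M [-0.0038  0.0397  0.0244] gap 42.5 q6 -0.97
row [ 5.81 -8.22  4.95] [0.006 0.002 1.06 ]
```

View pics/s7c.png

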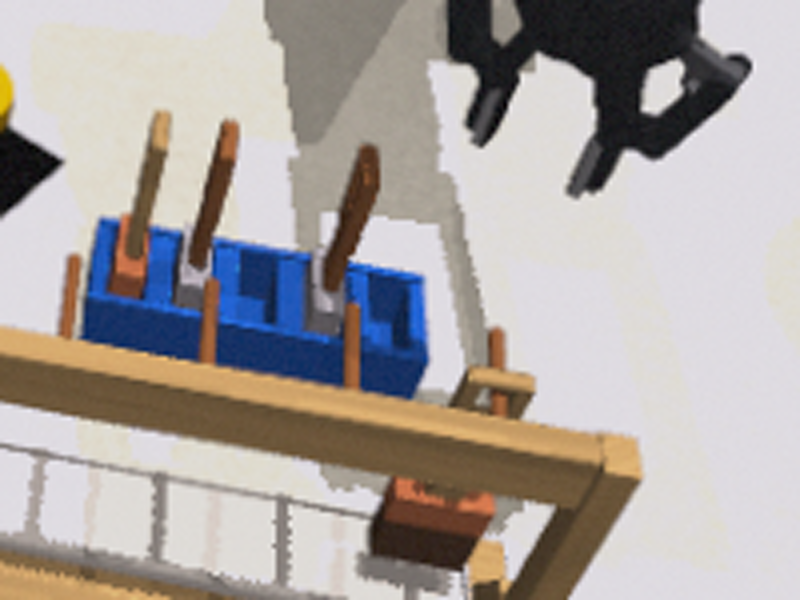

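Brush one hangs centred on its peg: the eye is at about crop (495, 380) with the peg through it. Next is the +40 slot.

```bash
python3 -m jog '[[1,-1.5,0,0,0,0.18],[2,-3,0,0,0,0.36],[3,-4.5,1,0,0,0.54],[4,-6,2,0,0,0.72],[5,-7.2,3,0,0,0.9]]' -1
python3 -c "
from h import *
st(); rel((.399,.2955,.1403),120.2)"
```

```text
clock: 10.42
position: [0.3994, 0.3015, 0.2593]
ee_rot: [-1.357, -2.831, 0.004]
force: [0.2, 0.1, 0.4]
finger_gap: 0.0853
t 10.43 pos [399.3895 301.5256 259.3154] xdeg 128.76 tilt [-0.003  -0.0015] F [0.2152 0.0853 0.3559] M [-0.0487  0.0026 -0.0226] gap 85.3 q6 -0.11
row [-0.45 -0.37 11.9 ] [-0.003 -0.     0.149]
```

```bash
python3 -m jog '[[-0.45,-0.37,2,-0.003,0,0.149],[-0.45,-0.37,5,-0.003,0,0.149],[-0.45,-0.37,8,-0.003,0,0.149],[-0.45,-0.37,10,-0.003,0,0.149],[-0.45,-0.37,11.9,-0.003,0,0.149]]'
python3 - <<'E'
from h import *
st(); rel((.399,.2955,.1403),120.2)
w=cam("wrist"); crop(w,220,180,420,370,4,"w8c")
E
```

```text
clock: 11.05
position: [0.399, 0.2955, 0.1396]
ee_rot: [-1.564, -2.724, 0.0]
force: [0.6, 0.6, -0.0]
finger_gap: 0.0855
t 11.05 pos [398.992  295.481  139.6152] xdeg 120.26 tilt [-0.0007  0.0001] F [ 0.624   0.5706 -0.0383] M [-0.0303  0.0611 -0.0464] gap 85.5 q6 0.02
row [ 0.    0.   -0.07] [-0.001 -0.     0.001]
```

View pics/w8c.png

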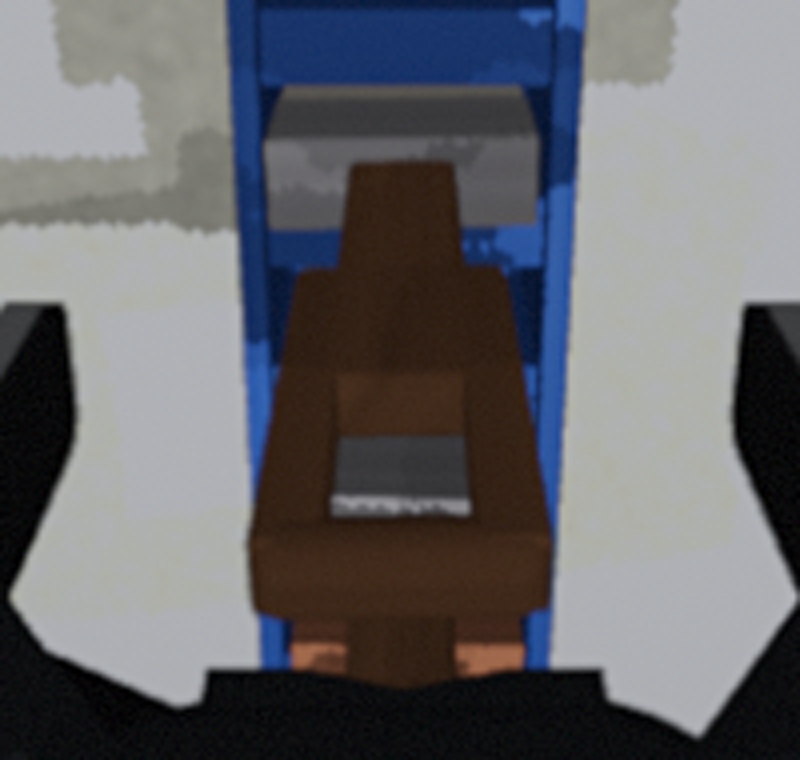

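```bash
python3 -m jog '[[0,0,0,0,0,0],[0,0,0,0,0,0],[0,0,0,0,0,0],[0,0,0,0,0,0],[0,0,0,0,0,0]]' 1
python3 - <<'E'
from h import *
st()
w=cam("wrist"); 
P=onz(w,[(319.6,322)],.171)[0]; s=r.observe(); print(Ro.from_rotvec(s["ee_rot"]).as_matrix().T@(P-s["position"])*1000)
crop(w,220,180,420,370,4,"w9c")
E
python3 -m jog '[[0,0,-1,0,0,0],[0,0,-3,0,0,0],[0,0,-5,0,0,0],[0,0,-7,0,0,0],[0,0,-7,0,0,0]]'
python3 - <<'E'
from h import *
st(); rel(peg(.07,.1,.20),210.6)
E
```

```text
clock: 11.72
position: [0.3985, 0.2952, 0.1385]
ee_rot: [-1.564, -2.723, 0.003]
force: [0.6, 0.8, 5.6]
finger_gap: 0.0307
t 11.72 pos [398.4811 295.1745 138.4808] xdeg 120.27 tilt [-0.0021 -0.0008] F [0.6033 0.8    5.5815] M [ 0.0241 -0.0219 -0.0171] gap 30.7 q6 0.02
[  0.0012  -0.8029 -32.5145]
clock: 12.4
position: [0.3994, 0.2957, 0.21]
ee_rot: [1.564, 2.724, 0.002]
force: [0.0, -0.1, -0.9]
finger_gap: 0.031
t 12.40 pos [399.4246 295.7165 210.0364] xdeg 120.26 tilt [0.0008 0.001 ] F [ 0.0061 -0.0815 -0.9241] M [-0.0507  0.0253 -0.0097] gap 31.0 q6 0.02
row [-2.67  9.9   1.01] [ 0.001  0.001 -1.577]
```

```bash
python3 -m jog '[[-0.5,2,0,0,0,-0.18],[-1,4,0,0,0,-0.36],[-1.5,5.5,0,0,0,-0.54],[-2,7,0,0,0,-0.72],[-2.5,8,0,0,0,-0.9]]'
python3 - <<'E'
from h import *
st(); rel(peg(.07,.1,.19),210.6)
E
```

```text
clock: 13.02
position: [0.4811, 0.3142, 0.2087]
ee_rot: [-0.214, -3.133, 0.0]
force: [0.2, -0.1, -0.5]
finger_gap: 0.0313
t 13.03 pos [481.0841 314.2171 208.7097] xdeg 172.17 tilt [-0.0012 -0.0001] F [ 0.2315 -0.1261 -0.4752] M [0.0329 0.0424 0.0204] gap 31.3 q6 -0.93
row [-1.6   1.06  1.87] [ 0.    -0.001 -0.671]
```

```bash
python3 -m jog '[[-0.4,0.3,0.4,0,0,-0.18],[-0.8,0.5,0.8,0,0,-0.36],[-1.2,0.8,1.4,0,0,-0.54],[-1.6,1.06,1.9,0,0,-0.671],[-1.6,1.06,1.9,0,0,-0.671]]'
python3 - <<'E'
from h import *
st(); rel(peg(.07,.03,.188),210.6)
w=cam("wrist"); crop(w,250,180,400,370,4,"w10c")
E
```

```text
clock: 13.65
position: [0.4976, 0.3221, 0.1881]
ee_rot: [0.826, -3.027, 0.001]
force: [0.8, -0.1, -1.6]
finger_gap: 0.031
t 13.65 pos [497.6126 322.118  188.0882] xdeg -149.47 tilt [-0.0039 -0.0015] F [ 0.7915 -0.1294 -1.5972] M [0.0313 0.0017 0.0093] gap 31.0 q6 -1.60
row [-7.09  0.01 -0.02] [ 0.001 -0.004 -0.001]
```

View pics/w10c.png

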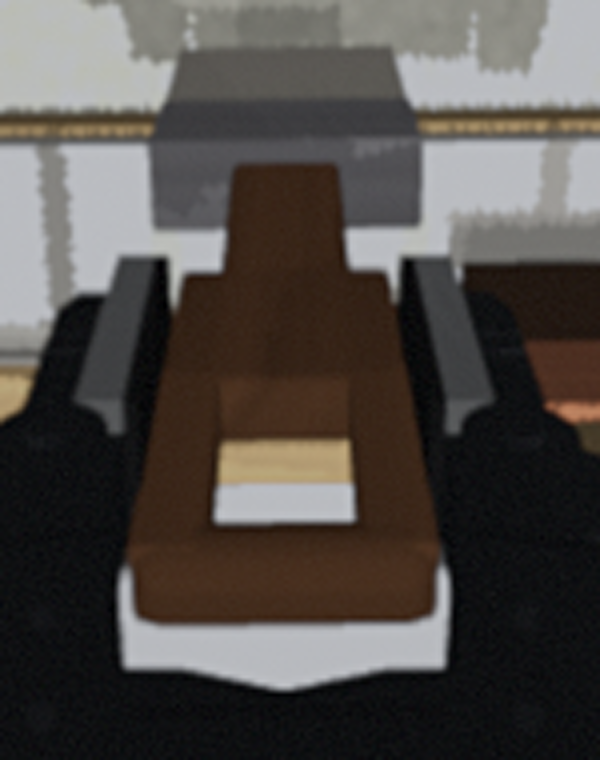

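```bash
python3 -m jog '[[-1.5,0,0,0,-0.003,0],[-3,0,0,0,-0.003,0],[-4,0,0,0,-0.003,0],[-5,0,0,0,-0.003,0],[-5,0,0,0,-0.003,0]]'
python3 - <<'E'
from h import *
st(); rel(peg(.07,.03,.188),210.6)
w=cam("wrist"); crop(w,250,180,400,370,4,"w11c")
E
```

```text
clock: 14.32
position: [0.5416, 0.348, 0.1882]
ee_rot: [0.825, -3.031, -0.001]
force: [-1.2, 0.5, -0.4]
finger_gap: 0.0308
t 14.32 pos [541.5834 347.9505 188.1936] xdeg -149.54 tilt [-0.0005  0.0005] F [-1.2397  0.4757 -0.4241] M [-0.0183 -0.0043 -0.0523] gap 30.8 q6 -1.60
row [-1.99  0.02  0.02] [ 0.001 -0.    -0.002]
```

View pics/w11c.png

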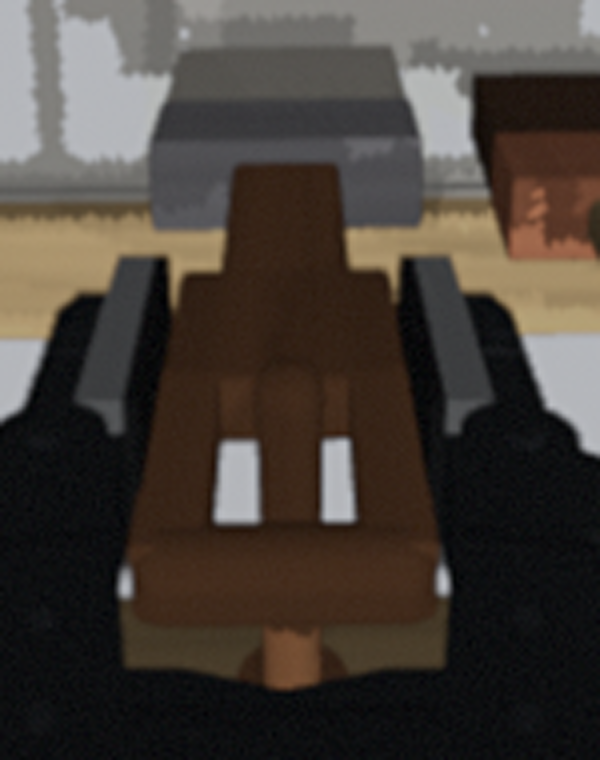

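```bash
python3 -m jog '[[-1,0,0,0,0,0],[-2.1,0,0,0,0,0],[-2.1,0,0.4,0,0,0],[-2.1,0,0.8,0,0,0],[-2.1,0,1.1,0,0,0]]'
python3 -m jog '[[0,0,0.05,0,0,0],[0,0,0.1,0,0,0],[0,0,0.1,0,0,0],[0,0,0.1,0,0,0],[0,0,0.1,0,0,0]]' 0
python3 -m jog '[[0,0,-3,0,0,0],[0,0,-7,0,0,0],[1,0,-10,0,0,0.15],[4,0,-11,0,0,0.33],[8,0,-11,0,0,0.51]]'
python3 - <<'E'
from h import *
st(); rel((.4385,.2265,.24),120.2)
w=cam("scene"); crop(w,400,200,600,350,4,"s12c")
E
```

```text
clock: 15.0
position: [0.5584, 0.3579, 0.1765]
ee_rot: [0.825, -3.029, -0.0]
force: [-0.6, -0.2, -0.9]
finger_gap: 0.0313
clock: 15.62
position: [0.5585, 0.358, 0.1757]
ee_rot: [0.825, -3.029, -0.0]
force: [0.5, -0.1, -0.2]
finger_gap: 0.0427
clock: 16.25
position: [0.4904, 0.3178, 0.2872]
ee_rot: [-0.025, 3.14, 0.002]
force: [0.3, -0.5, 0.2]
finger_gap: 0.0426
t 16.25 pos [490.3796 317.7573 287.1878] xdeg -179.10 tilt [0.0011 0.0013] F [ 0.3347 -0.4599  0.218 ] M [-0.0033 -0.0122 -0.0271] gap 42.6 q6 -1.08
row [ 5.34 -9.05  4.7 ] [0.002 0.    1.059]
```

View pics/s12c.png

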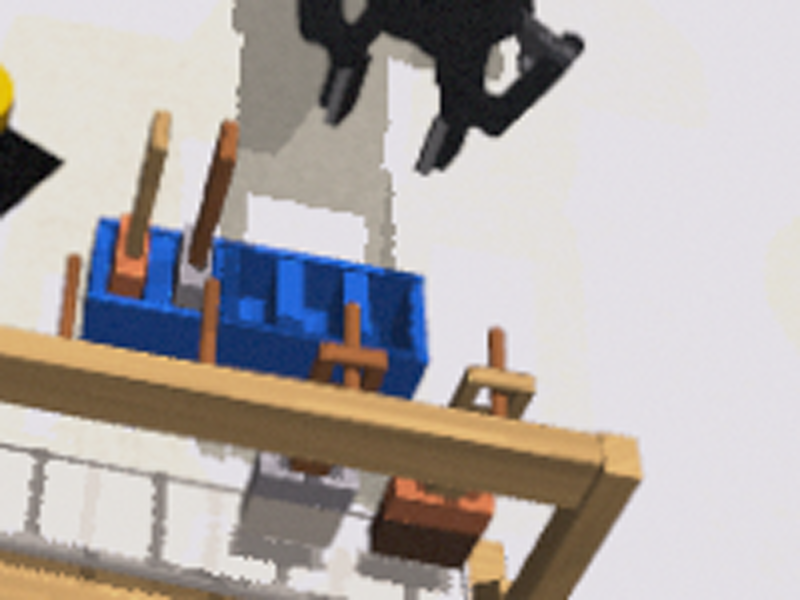

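Two brushes now hang, with eyes at crop (350, 360) and (495, 380). Next is the −40 slot.

```bash
python3 -m jog '[[1,-1.5,0,0,0,0.18],[2,-3,0,0,0,0.36],[3,-5,1,0,0,0.54],[4,-6.5,2,0,0,0.72],[5,-8,3,0,0,0.9]]' -1
python3 -c "
from h import *
st(); rel((.4385,.2265,.1403),120.2)"
```

```text
clock: 16.92
position: [0.434, 0.2331, 0.2568]
ee_rot: [-1.357, -2.828, 0.009]
force: [0.3, -0.1, -0.2]
finger_gap: 0.0853
t 16.93 pos [434.0268 233.0614 256.7988] xdeg 128.73 tilt [-0.0066 -0.0031] F [ 0.311  -0.1359 -0.2462] M [ 0.0428 -0.0075  0.0103] gap 85.3 q6 -0.27
row [-0.81  0.02 11.65] [-0.007 -0.001  0.149]
```

```bash
python3 -m jog '[[-0.8,0,2,-0.006,0,0.149],[-0.8,0,5,-0.006,0,0.149],[-0.8,0,8,-0.006,0,0.149],[-0.8,0,10,-0.006,0,0.149],[-0.8,0,11.6,-0.006,0,0.149]]'
python3 - <<'E'
from h import *
st(); rel((.4385,.2265,.1403),120.2)
w=cam("wrist"); crop(w,220,180,420,370,4,"w13c")
E
```

```text
clock: 17.55
position: [0.4381, 0.2263, 0.14]
ee_rot: [-1.565, -2.722, 0.002]
force: [0.6, 0.1, -0.6]
finger_gap: 0.0853
t 17.55 pos [438.0927 226.3276 139.9647] xdeg 120.22 tilt [-0.0023 -0.    ] F [ 0.6229  0.1287 -0.6156] M [ 0.0102 -0.0186  0.0065] gap 85.3 q6 -0.14
row [-0.01  0.04 -0.03] [-0.002 -0.001  0.   ]
```

View pics/w13c.png

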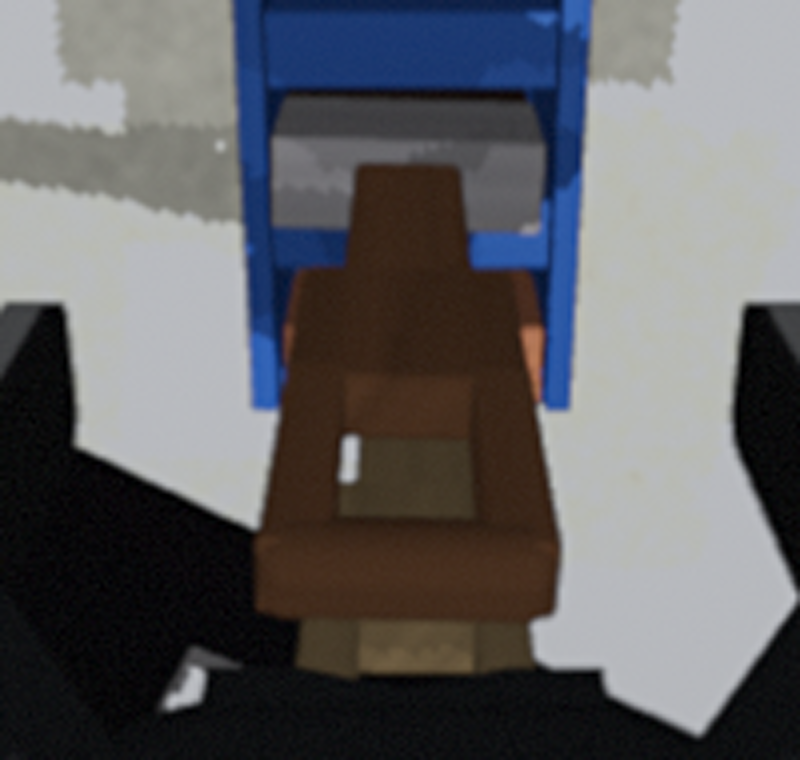

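Brush three sits centred between the open pads, with its paddle top at crop (405, 570).

```bash
python3 -m jog '[[0,0,0,0,0,0],[0,0,0,0,0,0],[0,0,0,0,0,0],[0,0,0,0,0,0],[0,0,0,0,0,0]]' 1
python3 -m jog '[[0,0,-1,0,0,0],[0,0,-3,0,0,0],[0,0,-5,0,0,0],[0,0,-7,0,0,0],[0,0,-7,0,0,0]]'
python3 - <<'E'
from h import *
st(); rel(peg(.0,.1,.20),210.6)
E
```

```text
clock: 18.23
position: [0.4379, 0.2262, 0.1392]
ee_rot: [-1.564, -2.722, 0.003]
force: [0.8, 0.9, 5.4]
finger_gap: 0.0307
clock: 18.85
position: [0.4389, 0.2266, 0.2108]
ee_rot: [-1.565, -2.723, -0.001]
force: [-0.2, -0.1, -0.4]
finger_gap: 0.0314
t 18.85 pos [438.9186 226.6088 210.7822] xdeg 120.22 tilt [0.0001 0.0009] F [-0.2342 -0.1272 -0.3681] M [-0.0248 -0.0054  0.0126] gap 31.4 q6 -0.14
row [-1.7  10.01  1.08] [ 0.001 -0.    -1.577]
```

```bash
python3 -m jog '[[-0.1,2.5,0,0,0,-0.1],[-0.3,5,0,0,0,-0.28],[-1,6.5,0,0,0,-0.46],[-1.4,7.5,0,0,0,-0.64],[-1.6,8,0,0,0,-0.82]]'
python3 - <<'E'
from h import *
st(); rel(peg(.0,.1,.1888),210.6)
E
```

```text
clock: 19.48
position: [0.516, 0.2528, 0.2094]
ee_rot: [-0.341, -3.121, 0.0]
force: [0.1, 0.1, -0.8]
finger_gap: 0.0313
t 19.48 pos [516.0125 252.8241 209.3681] xdeg 167.54 tilt [-0.002  0.   ] F [ 0.1061  0.1237 -0.7989] M [ 0.0223 -0.0282  0.0362] gap 31.3 q6 -0.97
row [-1.56  1.31  2.05] [ 0.    -0.002 -0.752]
```

```bash
python3 -m jog '[[-0.4,0.3,0.4,0,0,-0.18],[-0.8,0.6,0.8,0,0,-0.36],[-1.2,0.9,1.4,0,0,-0.54],[-1.6,1.3,2.1,0,0,-0.72],[-1.6,1.3,2.1,0,0,-0.752]]'
python3 - <<'E'
from h import *
st(); rel(peg(0,.03,.1888),210.6)
E
```

```text
clock: 20.1
position: [0.5335, 0.2617, 0.1866]
ee_rot: [0.828, -3.025, -0.0]
force: [-0.4, -1.0, -0.0]
finger_gap: 0.031
t 20.10 pos [533.5058 261.7122 186.594 ] xdeg -149.39 tilt [-0.0052 -0.0012] F [-0.3861 -1.0067 -0.0037] M [-0.0059  0.0597 -0.0449] gap 31.0 q6 -1.72
row [-7.07  0.02 -0.26] [ 0.002 -0.005  0.   ]
```

```bash
python3 -m jog '[[-1.5,0,-0.25,0,-0.004,0],[-3,0,-0.25,0,-0.004,0],[-4,0,-0.25,0,-0.004,0],[-5,0,-0.25,0,-0.004,0],[-5,0,-0.25,0,-0.004,0]]'
python3 - <<'E'
from h import *
st(); rel(peg(0,.03,.1888),210.6)
w=cam("wrist"); crop(w,250,180,400,370,4,"w14c")
E
```

```text
clock: 20.72
position: [0.5774, 0.2876, 0.1887]
ee_rot: [0.829, -3.029, -0.002]
force: [-0.2, 0.3, -0.2]
finger_gap: 0.0308
t 20.73 pos [577.3885 287.6324 188.7026] xdeg -149.39 tilt [-0.0014  0.0009] F [-0.1635  0.3495 -0.1668] M [ 0.0176  0.0158 -0.0295] gap 30.8 q6 -1.71
row [-1.98  0.03 -0.01] [ 0.002 -0.001  0.   ]
```

View pics/w14c.png

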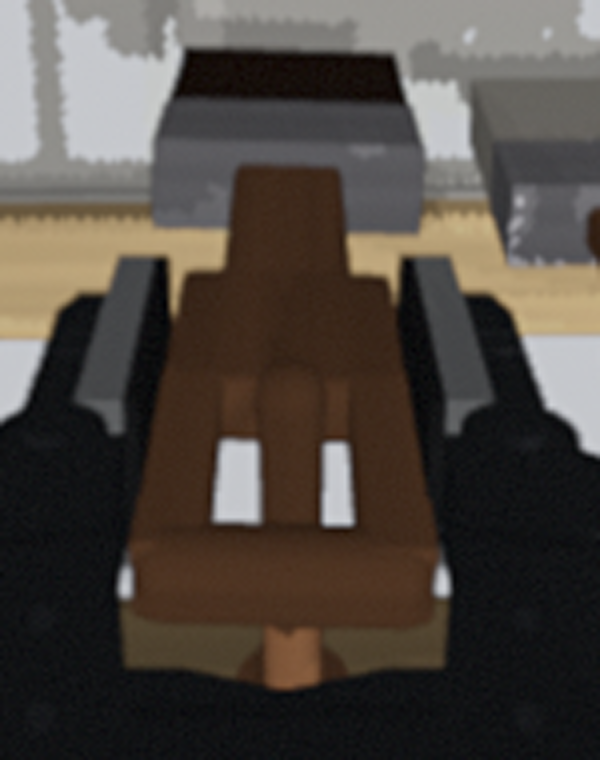

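The peg is through the third eye, centred at crop (290, 480). Push in, lower, release and retreat.

```bash
python3 -m jog '[[-1,0,0,0,0,0],[-2.1,0,0,0,0,0],[-2.1,0,0.4,0,0,0],[-2.1,0,0.8,0,0,0],[-2.1,0,1.1,0,0,0]]'
python3 -m jog '[[0,0,0.05,0,0,0],[0,0,0.1,0,0,0],[0,0,0.1,0,0,0],[0,0,0.1,0,0,0],[0,0,0.1,0,0,0]]' 0
python3 -m jog '[[0,0,-3,0,0,0],[0,0,-7,0,0,0],[1,0,-10,0,0,0.15],[4,0,-11,0,0,0.33],[8,0,-11,0,0,0.51]]'
python3 - <<'E'
from h import *
st(); rel((.459,.193,.24),120.2)
w=cam("scene"); crop(w,400,200,600,350,4,"s15c")
E
```

```text
clock: 21.4
position: [0.5942, 0.2978, 0.177]
ee_rot: [0.828, -3.027, -0.002]
force: [0.4, -0.3, -0.2]
finger_gap: 0.0311
clock: 22.02
position: [0.5942, 0.2978, 0.1761]
ee_rot: [0.828, -3.027, -0.002]
force: [0.3, -0.2, 0.2]
finger_gap: 0.0426
clock: 22.65
position: [0.5263, 0.2572, 0.2877]
ee_rot: [-0.029, 3.141, 0.002]
force: [-0.8, -0.4, -0.2]
finger_gap: 0.0426
t 22.65 pos [526.3405 257.1875 287.6741] xdeg -178.94 tilt [0.0003 0.0014] F [-0.792  -0.3918 -0.2051] M [ 0.0318 -0.002  -0.0489] gap 42.6 q6 -1.21
row [ 6.85 -6.3   4.76] [ 0.001 -0.     1.062]
```

View pics/s15c.png

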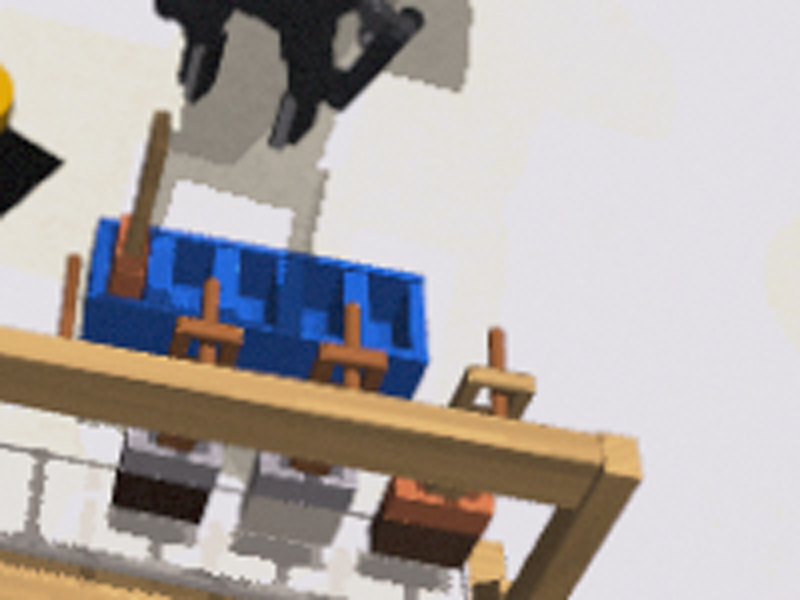

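Three brushes hang. The last one is in the −80 slot.

```bash
python3 -m jog '[[1.2,-1.2,0,0,0,0.18],[2.4,-2.4,0,0,0,0.36],[4,-4,1,0,0,0.54],[5,-5,2,0,0,0.72],[6,-6,3,0,0,0.9]]' -1
python3 -c "
from h import *
st(); rel((.459,.193,.1403),120.2)"
```

```text
clock: 23.32
position: [0.4598, 0.1927, 0.2574]
ee_rot: [-1.354, -2.829, 0.009]
force: [0.7, -0.1, -0.1]
finger_gap: 0.0853
t 23.32 pos [459.8178 192.7088 257.3898] xdeg 128.85 tilt [-0.0075 -0.0025] F [ 0.7158 -0.1414 -0.1272] M [-0.0091 -0.0172  0.0264] gap 85.3 q6 -0.37
row [ 0.04  0.04 11.71] [-0.008 -0.002  0.151]
```

```bash
python3 -m jog '[[0,0,2,-0.007,-0.002,0.151],[0,0,5,-0.007,-0.002,0.151],[0,0,8,-0.007,-0.002,0.151],[0,0,10,-0.007,-0.002,0.151],[0,0,11.6,-0.007,-0.002,0.151]]'
python3 - <<'E'
from h import *
st(); rel((.459,.193,.1403),120.2)
w=cam("wrist"); crop(w,220,180,420,370,4,"w16c")
E
```

```text
clock: 23.95
position: [0.4588, 0.1924, 0.1406]
ee_rot: [-1.565, -2.723, 0.001]
force: [1.0, -0.1, 1.0]
finger_gap: 0.0857
t 23.95 pos [458.758  192.3652 140.5652] xdeg 120.24 tilt [-0.0013 -0.0003] F [ 0.9653 -0.0948  0.9805] M [ 0.0131  0.0173 -0.0228] gap 85.7 q6 -0.22
row [0.04 0.05 0.03] [-0.001 -0.     0.001]
```

View pics/w16c.png

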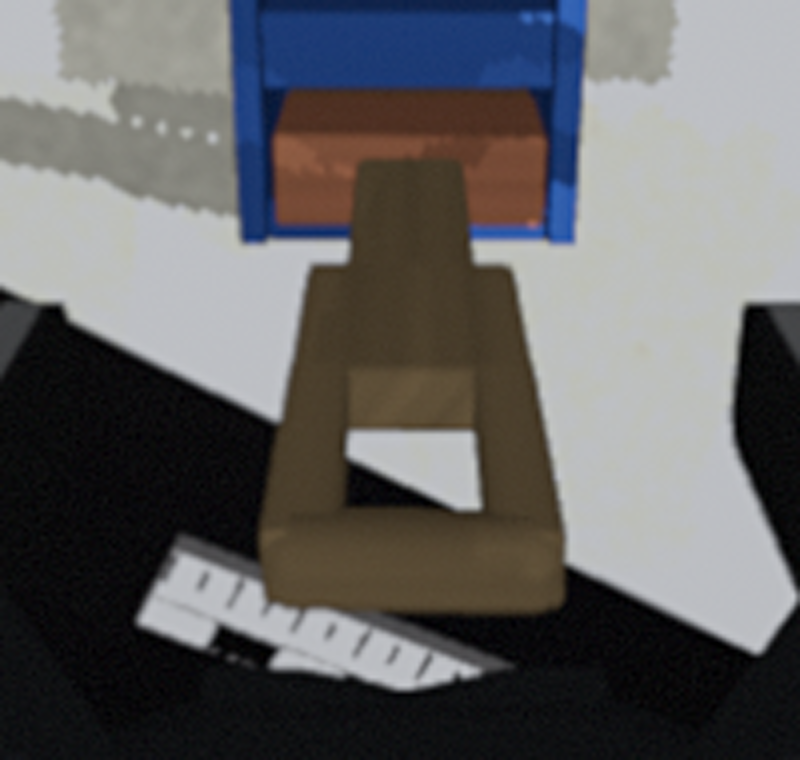

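```bash
python3 -m jog '[[0,0,0,0,0,0],[0,0,0,0,0,0],[0,0,0,0,0,0],[0,0,0,0,0,0],[0,0,0,0,0,0]]' 1
python3 -m jog '[[0,0,-1,0,0,0],[0,0,-3,0,0,0],[0,0,-5,0,0,0],[0,0,-7,0,0,0],[0,0,-7,0,0,0]]'
python3 - <<'E'
from h import *
st(); rel(peg(-.07,.1,.20),210.6)
E
```

```text
clock: 24.62
position: [0.4585, 0.1923, 0.1398]
ee_rot: [-1.564, -2.723, 0.002]
force: [-0.0, 0.2, 4.5]
finger_gap: 0.0313
clock: 25.25
position: [0.4595, 0.1926, 0.2114]
ee_rot: [1.565, 2.723, 0.002]
force: [1.0, -0.5, -0.9]
finger_gap: 0.0312
t 25.25 pos [459.4905 192.6092 211.3541] xdeg 120.24 tilt [0.0011 0.0005] F [ 0.9949 -0.5299 -0.8931] M [-0.0595  0.0082 -0.0266] gap 31.2 q6 -0.22
row [-4.73  9.99  1.15] [ 0.001  0.001 -1.577]
```

```bash
python3 -m jog '[[-0.5,2.5,0,0,0,-0.16],[-1.5,5,0,0,0,-0.34],[-2.5,6.5,0,0,0,-0.52],[-3.5,7.5,0,0,0,-0.7],[-4.5,8,0,0,0,-0.88]]'
python3 - <<'E'
from h import *
st(); rel(peg(-.07,.1,.1888),210.6)
E
```

```text
clock: 25.88
position: [0.5511, 0.1938, 0.21]
ee_rot: [-0.246, -3.131, 0.001]
force: [-0.1, 0.6, -0.5]
finger_gap: 0.0312
t 25.88 pos [551.0897 193.7684 209.9986] xdeg 171.01 tilt [-0.0013 -0.0002] F [-0.1448  0.5538 -0.5055] M [-0.024   0.0426 -0.0104] gap 31.2 q6 -1.15
row [-1.71  1.11  2.12] [ 0.    -0.001 -0.691]
```

```bash
python3 -m jog '[[-0.4,0.3,0.4,0,0,-0.18],[-0.8,0.6,0.8,0,0,-0.36],[-1.2,0.9,1.4,0,0,-0.54],[-1.7,1.1,2,0,0,-0.691],[-1.7,1.1,2,0,0,-0.691]]'
python3 - <<'E'
from h import *
st(); rel(peg(-.07,.03,.1888),210.6)
E
```

```text
clock: 26.5
position: [0.5687, 0.2017, 0.1883]
ee_rot: [0.825, -3.027, -0.0]
force: [-0.4, -0.3, -0.6]
finger_gap: 0.0311
t 26.50 pos [568.7233 201.7079 188.2833] xdeg -149.50 tilt [-0.0044 -0.0011] F [-0.3788 -0.3388 -0.6043] M [-0.0338 -0.0205 -0.0027] gap 31.1 q6 -1.83
row [-7.1  -0.01 -0.08] [ 0.001 -0.004 -0.002]
```

```bash
python3 -m jog '[[-1.5,0,-0.1,0,-0.004,0],[-3,0,-0.1,0,-0.004,0],[-4,0,-0.1,0,-0.004,0],[-5,0,-0.1,0,-0.004,0],[-5,0,-0.1,0,-0.004,0]]'
python3 - <<'E'
from h import *
st(); rel(peg(-.07,.03,.1888),210.6)
w=cam("wrist"); crop(w,250,180,400,370,4,"w17c")
E
```

```text
clock: 27.12
position: [0.6126, 0.2276, 0.1889]
ee_rot: [0.827, -3.031, -0.002]
force: [0.6, 0.2, -0.4]
finger_gap: 0.0312
t 27.12 pos [612.5883 227.5721 188.8954] xdeg -149.49 tilt [-0.0007  0.001 ] F [ 0.5825  0.1516 -0.4374] M [0.0004 0.0134 0.0239] gap 31.2 q6 -1.81
row [-2.01 -0.01  0.01] [ 0.001 -0.    -0.002]
```

View pics/w17c.png

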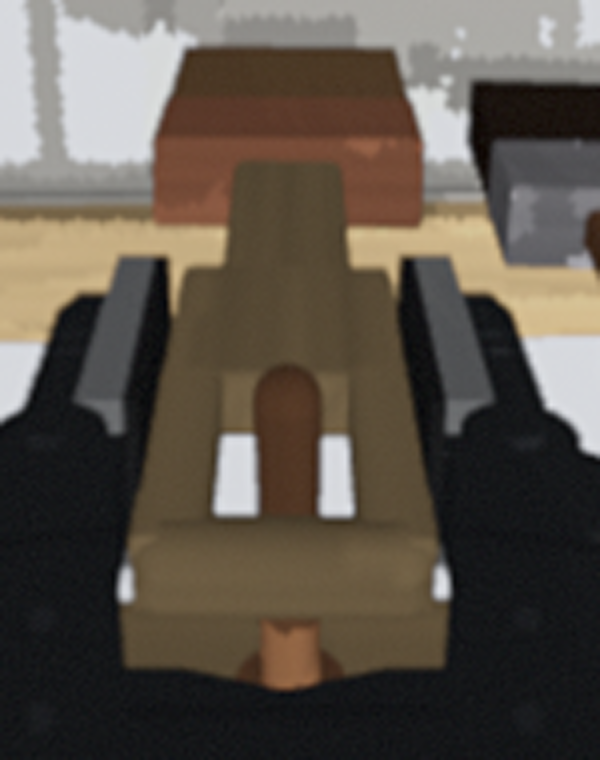

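The peg is through the fourth eye, centred.

```bash
python3 -m jog '[[-1,0,0,0,0,0],[-2.1,0,0,0,0,0],[-2.1,0,0.4,0,0,0],[-2.1,0,0.8,0,0,0],[-2.1,0,1.1,0,0,0]]'
python3 -m jog '[[0,0,0.05,0,0,0],[0,0,0.1,0,0,0],[0,0,0.1,0,0,0],[0,0,0.1,0,0,0],[0,0,0.1,0,0,0]]' 0
python3 -m jog '[[0,0,-3,0,0,0],[0,0,-7,0,0,0],[1,0,-10,0,0,0.15],[4,0,-11,0,0,0.33],[8,0,-11,0,0,0.51]]'
python3 - <<'E'
from h import *
st()
w=cam("scene"); crop(w,400,200,600,350,4,"s18c"); cv2.imwrite("pics/s18.png",w["img"])
t=cam("top"); cv2.imwrite("pics/t18.png",t["img"])
E
```

```text
clock: 27.8
position: [0.6294, 0.2377, 0.1772]
ee_rot: [0.826, -3.029, -0.002]
force: [1.3, 0.1, -0.6]
finger_gap: 0.0312
clock: 28.42
position: [0.6295, 0.2377, 0.1764]
ee_rot: [0.826, -3.029, -0.002]
force: [-1.0, -0.1, 0.3]
finger_gap: 0.0431
clock: 29.05
position: [0.5615, 0.1971, 0.2879]
ee_rot: [-0.027, 3.14, 0.002]
force: [-0.1, -0.3, 0.7]
finger_gap: 0.0424
t 29.05 pos [561.4756 197.1347 287.8832] xdeg -179.03 tilt [0.0012 0.0013] F [-0.1357 -0.3053  0.735 ] M [-0.0215 -0.0213 -0.0262] gap 42.4 q6 -1.32
```

View pics/s18.png

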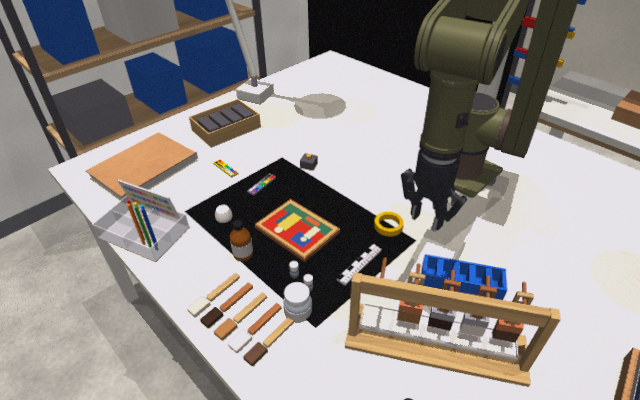

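View pics/t18.png

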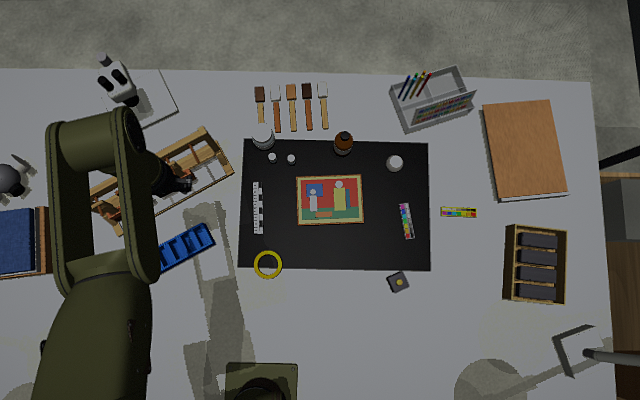

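```bash
cat >> h.py <<'E'
PYAW=3.48; PC=np.array([.5831,-.1890,0]); PA=np.array([np.cos(np.radians(PYAW)),np.sin(np.radians(PYAW)),0]); PB=np.array([-PA[1],PA[0],0])
def pt(x,y,z=0): return PC+PA*x+PB*y+[0,0,z]
def inp(p): q=np.array([p[0],p[1],0])-PC; return np.array([q@PA,q@PB])*1000
E
python3 - <<'E'
from h import *
t=cam("top"); s=cam("scene")
print("vials", [ (onz(t,[p],.045)[0,:2]*1000, inp(onz(t,[p],.045)[0])) for p in [(272,157),(291,158)]])
print("tape", inp(onz(t,[(268,264)],.022)[0]))
# painting from scene corners: contour
hsv=cv2.cvtColor(s["img"],cv2.COLOR_BGR2HSV)
for nm,(x0,y0,x1,y1),z,th in [("painting",(245,190,350,265),.016,90),("scale",(330,235,390,292),.008,110),("colour",(240,168,282,200),.008,80)]:
    m=np.zeros(hsv.shape[:2],np.uint8); m[y0:y1,x0:x1]=hsv[y0:y1,x0:x1,2]>th
    cs,_=cv2.findContours(m,0,2); c=max(cs,key=cv2.contourArea); print(nm,cv2.minAreaRect((onz(s,c.reshape(-1,2),z)[:,:2]*1000).astype(np.float32)))
crop(s,235,160,395,300,4.5,"s19c")
rel((.554,.028,.12),182.6)
E
```

```text
vials [(array([702.1801, -13.7265]), array([129.4996, 167.7222])), (array([700.4016, -70.8337]), array([124.258 , 110.8282]))]
tape [-187.5524  189.0554]
painting ((588.3784790039062, -186.27267456054688), (158.35008239746094, 203.06529235839844), 3.5836806297302246)
scale ((556.5101928710938, 75.10029602050781), (166.8554229736328, 121.11311340332031), 3.6383163928985596)
colour ((525.7139282226562, -422.5687255859375), (113.92662811279297, 30.9114933013916), 9.966309547424316)
row [  1.04 -16.89  16.7 ] [ 0.001 -0.001 -0.022]
```

View pics/s19c.png

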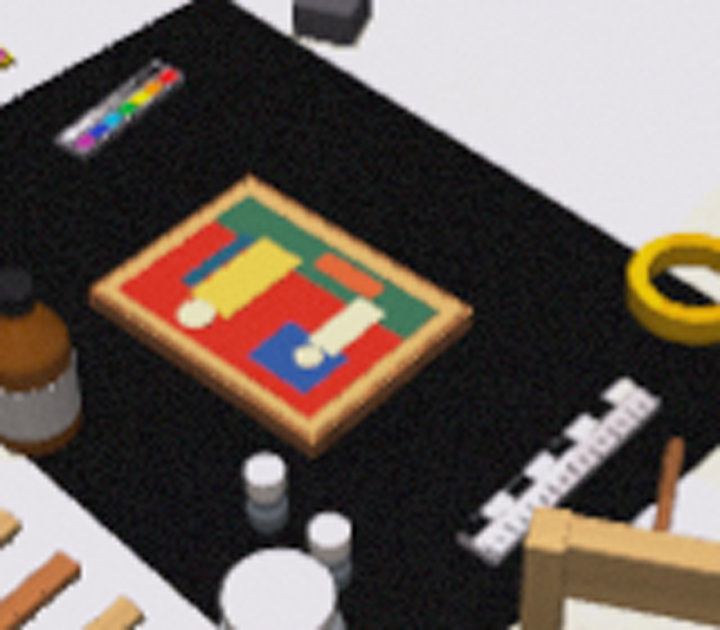

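```bash
python3 -m jog '[[0.2,-3,2,0,0,0],[0.4,-6.5,5,0,0,0],[0.7,-10.5,9,0,0,-0.01],[1,-14,13,0,0,-0.02],[1,-16.9,16,0,0,-0.022]]' -0.4
python3 - <<'E'
from h import *
st()
s=cam("scene"); t=cam("top"); print("front edge pts in painting frame", [inp(p) for p in onz(s,[(290.4,199.4),(339.7,229.1)],.016)])
w=cam("wrist"); cv2.imwrite("pics/w20.png",w["img"])
E
```

```text
clock: 29.88
position: [0.5551, 0.0268, 0.1251]
ee_rot: [0.073, -3.139, -0.001]
force: [-0.1, -0.2, -0.4]
finger_gap: 0.0599
t 29.88 pos [555.1016  26.8001 125.1   ] xdeg -177.33 tilt [-0.0015  0.0009] F [-0.1086 -0.2492 -0.4358] M [-0.0106 -0.0779 -0.007 ] gap 59.9 q6 -1.65
front edge pts in painting frame [array([-69.633 , -94.3913]), array([-69.8925, 103.858 ])]
```

View pics/w20.png

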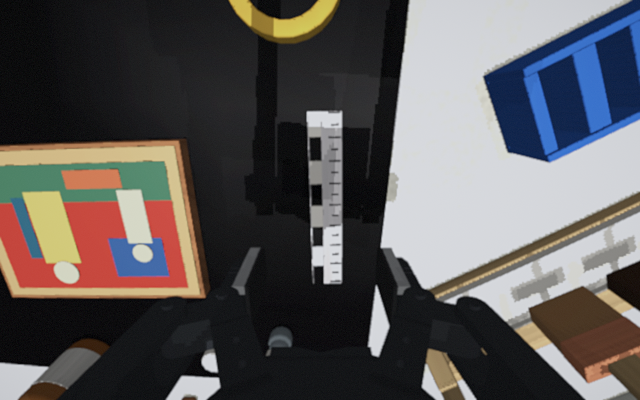

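Run:
```python
from h import *
w=cam("wrist"); g=cv2.cvtColor(w["img"],cv2.COLOR_BGR2GRAY)
m=np.zeros_like(g); m[105:290,300:350]=(g[105:290,300:350]>100)*255
m=cv2.morphologyEx(m,cv2.MORPH_CLOSE,np.ones((15,15)))
cs,_=cv2.findContours(m,0,2); c=max(cs,key=cv2.contourArea)
rc=cv2.minAreaRect((onz(w,c.reshape(-1,2),.0085)[:,:2]*1000).astype(np.float32)); print(rc)
crop(w,0,130,220,305,3.6,"w20c")
```

```text
((554.8048706054688, 31.057981491088867), (160.862060546875, 29.090988159179688), 3.7280168533325195)
```

View pics/w20c.png

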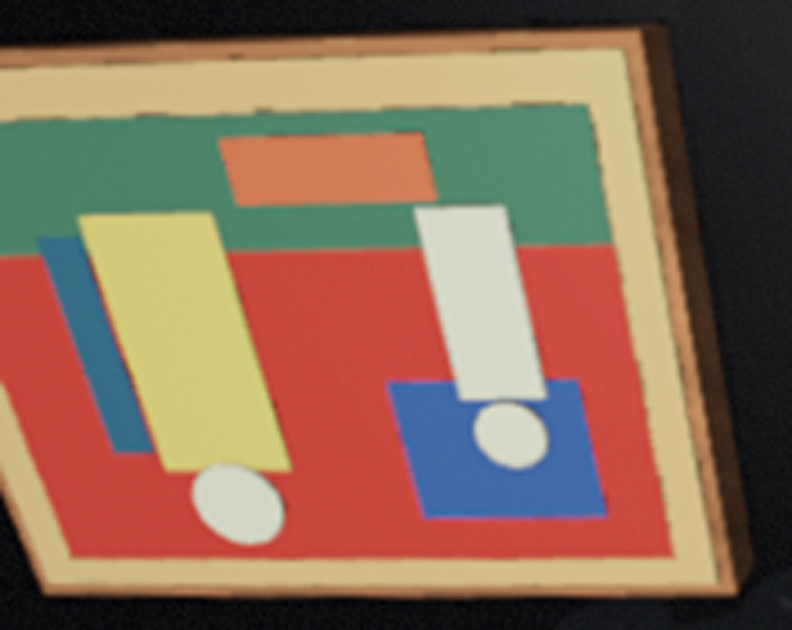

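Run:
```python
from h import *
w=cam("wrist")
f=lambda x,y:(x/3.6-.36,130+y/3.6-.36)
P=onz(w,[f(641,30),f(738,596),f(44,594),f(2,46)],.015)
for p in P: print(p*1000,inp(p))
v=P[1]-P[0]; print(np.degrees(np.arctan2(v[1],v[0])))
v=P[0]-P[3]; print(np.degrees(np.arctan2(-v[0],v[1])))
rel((.5548,.0295,.06),183.3)
```

```text
[504.0383 -89.9256  15.    ] [-72.9021 103.6907]
[655.8243 -80.4775  15.    ] [ 79.1776 103.9081]
[ 668.2208 -282.3879   15.    ] [ 79.2952 -98.3825]
[ 512.7025 -245.1944   15.    ] [-73.6787 -51.8177]
3.561881090652213
3.1938816678220707
row [0.12 0.11 6.73] [ 0.001  0.    -0.012]
```

```bash
python3 -m jog '[[0.1,0.1,2,0,0,-0.012],[0.1,0.1,4,0,0,-0.012],[0.1,0.1,6.5,0,0,-0.012],[0.1,0.1,8.5,0,0,-0.012],[0.1,0.1,9.5,0,0,-0.012]]'
python3 -c "
from h import *
st(); rel((.5548,.0295,.0195),183.3)"
```

```text
clock: 30.75
position: [0.5563, 0.0307, 0.0326]
ee_rot: [-0.093, 3.138, 0.003]
force: [0.2, -0.1, -0.1]
finger_gap: 0.0595
t 30.75 pos [556.2644  30.7322  32.6448] xdeg -176.60 tilt [0.0022 0.0017] F [ 0.1837 -0.0626 -0.1183] M [0.0443 0.0117 0.0018] gap 59.5 q6 -1.65
row [ 0.16 -0.12  1.31] [0.002 0.002 0.002]
```

```bash
python3 -m jog '[[0.1,-0.1,0.5,0,0,0],[0.1,-0.1,1,0,0,0],[0.1,-0.1,1.3,0,0,0],[0.1,-0.1,1.3,0,0,0],[0.1,-0.1,1.3,0,0,0]]'
python3 -m jog '[[0,0,0,0,0,0],[0,0,0,0,0,0],[0,0,0,0,0,0],[0,0,0,0,0,0],[0,0,0,0,0,0]]' 1
python3 - <<'E'
from h import *
st()
w=cam("wrist"); cv2.imwrite("pics/w21.png",w["img"])
E
```

```text
clock: 31.38
position: [0.5555, 0.0296, 0.0199]
ee_rot: [-0.093, 3.137, 0.003]
force: [0.5, -0.0, -0.0]
finger_gap: 0.0593
clock: 32.0
position: [0.5557, 0.0296, 0.0204]
ee_rot: [-0.093, 3.137, 0.002]
force: [-1.4, 0.0, 4.3]
finger_gap: 0.0255
t 32.00 pos [555.7331  29.5575  20.436 ] xdeg -176.61 tilt [0.0034 0.0016] F [-1.4019  0.0209  4.2942] M [-0.0393  0.1424 -0.0177] gap 25.5 q6 -1.66
```

View pics/w21.png

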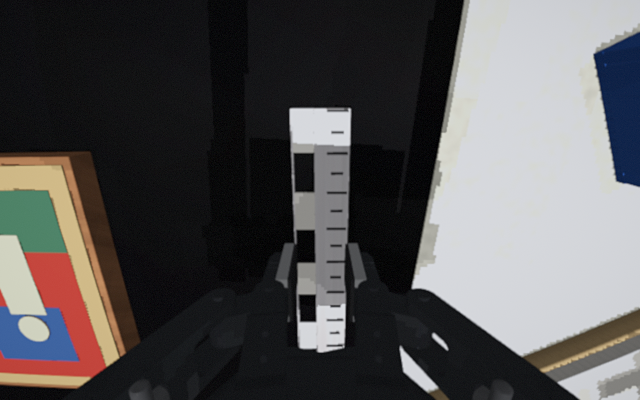

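```bash
python3 -m jog '[[0,0,-1,0,0,0],[0,0,-3,0,0,0],[0,0,-5,0,0,0],[0,0,-6,0,0,0],[0,0,-6,0,0,0]]'
python3 -c "
from h import *
st(); rel(pt(-.129,0,.075),93.5)"
```

```text
clock: 32.67
position: [0.556, 0.0295, 0.0812]
ee_rot: [-0.093, 3.135, 0.002]
force: [0.3, -0.1, -1.9]
finger_gap: 0.0252
t 32.67 pos [556.0006  29.4699  81.1839] xdeg -176.61 tilt [0.0051 0.0016] F [ 0.3121 -0.0519 -1.919 ] M [-0.0126  0.0103 -0.0713] gap 25.2 q6 -1.66
row [ 11.49 -21.99   0.53] [0.005 0.003 1.569]
```

```bash
python3 -m jog '[[1.5,-3,0,0,0,0.18],[3,-6,0,0,0,0.36],[4.5,-10,0,0,0,0.54],[6,-14,0,0,0,0.72],[8,-17,0,0,0,0.9]]'
python3 -c "
from h import *
st(); rel(pt(-.129,0,.075),93.5)"
```

```text
clock: 33.3
position: [0.4858, -0.1465, 0.0798]
ee_rot: [1.29, 2.861, 0.005]
force: [-0.1, 0.6, -1.2]
finger_gap: 0.0254
t 33.30 pos [ 485.8221 -146.4859   79.8002] xdeg 131.47 tilt [0.0047 0.0016] F [-0.1172  0.6308 -1.1836] M [-0.0122 -0.0705 -0.0182] gap 25.4 q6 -1.10
row [-1.69 -5.7   0.46] [0.005 0.    0.663]
```

```bash
python3 -m jog '[[-0.4,-1.5,0.1,0,0,0.18],[-0.8,-3,0.2,0,0,0.36],[-1.2,-4.5,0.3,0.005,0,0.54],[-1.7,-5.7,0.5,0.005,0,0.663],[-1.7,-5.7,0.5,0.005,0,0.663]]'
python3 - <<'E'
from h import *
st(); rel(pt(-.129,0,.0205),93.5)
w=cam("wrist"); cv2.imwrite("pics/w22.png",w["img"])
t=cam("top"); crop(t,230,130,430,280,4,"t22c")
E
```

```text
clock: 33.92
position: [0.4535, -0.1972, 0.0737]
ee_rot: [-2.152, -2.287, 0.001]
force: [-0.1, -0.2, -1.6]
finger_gap: 0.0255
t 33.92 pos [ 453.4711 -197.1889   73.7299] xdeg 93.47 tilt [-0.0016  0.0006] F [-0.0771 -0.249  -1.6181] M [0.0029 0.0422 0.0348] gap 25.5 q6 -0.56
row [0.03 0.1  5.32] [-0.002 -0.001 -0.001]
```

View pics/w22.png

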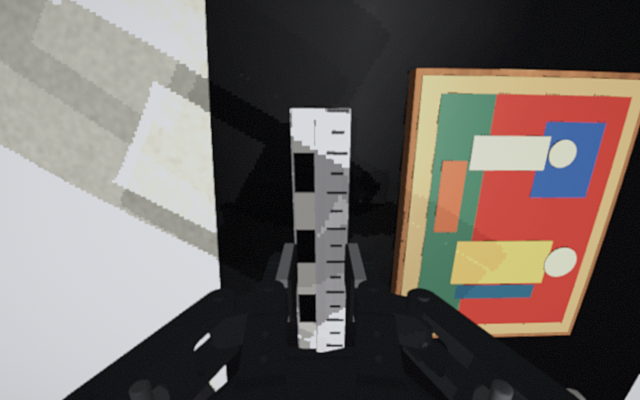

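View pics/t22c.png

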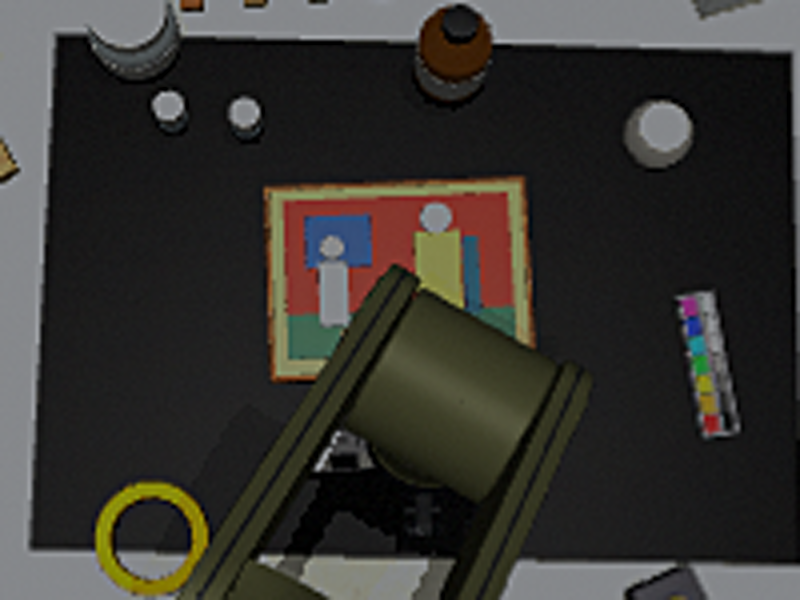

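```bash
python3 -m jog '[[0,0,1.5,0,0,0],[0,0,3,0,0,0],[0,0,4.2,0,0,0],[0,0,5,0,0,0],[0,0,5.3,0,0,0]]'
python3 -m jog '[[0,0,0,0,0,0],[0,0,0,0,0,0],[0,0,0,0,0,0],[0,0,0,0,0,0],[0,0,0,0,0,0]]' 0.1
python3 - <<'E'
from h import *
st()
w=cam("wrist"); cv2.imwrite("pics/w23.png",w["img"])
E
```

```text
clock: 34.65
position: [0.454, -0.1963, 0.0206]
ee_rot: [-2.149, -2.289, 0.001]
force: [-0.7, -0.1, -0.3]
finger_gap: 0.0253
clock: 35.28
position: [0.4541, -0.1964, 0.0207]
ee_rot: [-2.15, -2.289, 0.0]
force: [0.0, -0.3, -0.9]
finger_gap: 0.0381
t 35.27 pos [ 454.0594 -196.3947   20.7459] xdeg 93.60 tilt [-0.0011  0.0007] F [ 0.0059 -0.2903 -0.903 ] M [0.001  0.0022 0.0111] gap 38.1 q6 -0.56
```

View pics/w23.png

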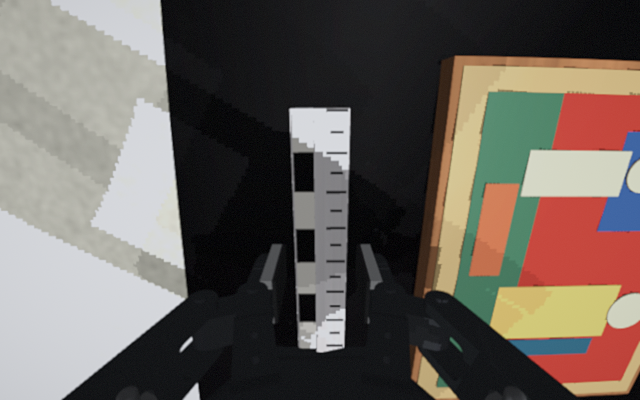

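```bash
python3 -m jog '[[0,0,-2,0,0,0],[0,0,-5,0,0,0],[0,0,-9,0,0,0],[0,-1.5,-11,0,0,-0.18],[0,-4,-12,0,0,-0.36]]'
python3 - <<'E'
from h import *
st(); rel(pt(-.19,0,.12),183.5)
w=cam("wrist"); cv2.imwrite("pics/w24.png",w["img"])
E
```

```text
clock: 35.95
position: [0.4153, -0.1996, 0.1423]
ee_rot: [1.696, 2.642, 0.0]
force: [-1.3, -0.3, 0.1]
finger_gap: 0.0383
t 35.95 pos [ 415.2564 -199.625   142.2791] xdeg 114.62 tilt [ 0.0019 -0.0011] F [-1.2771 -0.3467  0.0891] M [ 0.0129 -0.0221  0.0259] gap 38.3 q6 -0.97
row [ 0.83 -2.02  2.22] [ 0.     0.002 -1.202]
```

View pics/w24.png

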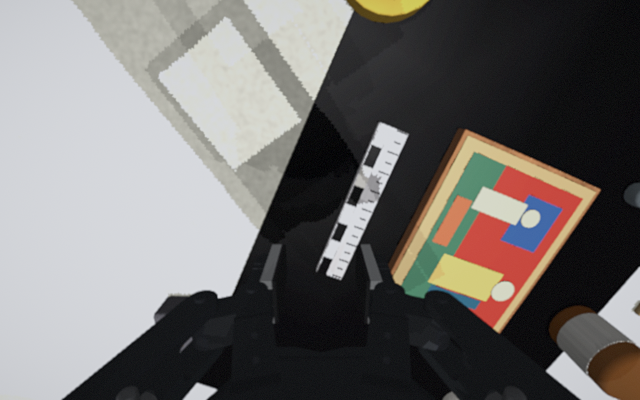

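Run:
```python
from h import *
w=cam("wrist"); 
P=onz(w,[(380,122),(409,131),(342,280),(317,272)],.0085); c=P.mean(0); print("bar",inp(c)); v=P[0]+P[1]-P[2]-P[3]; print(np.degrees(np.arctan2(v[1],v[0])))
Q=onz(w,[(466,130),(600,190)],.015); print("painting FL,BL",[inp(q) for q in Q])
```

```text
bar [-134.3076    3.6904]
94.80711197260861
painting FL,BL [array([-78.9111, 104.717 ]), array([ 69.6099, 105.4767])]
```

```bash
python3 -m jog '[[0.2,-0.4,0.2,0,0,-0.18],[0.4,-0.8,0.6,0,0,-0.36],[0.6,-1.2,1,0,0,-0.54],[0.8,-1.6,2,0,0,-0.72],[0.8,-2,2.2,0,0,-0.9]]' -0.4
python3 -c "
from h import *
st(); rel(pt(-.18,0,.10),183.5)"
```

```text
clock: 36.67
position: [0.3905, -0.1991, 0.1186]
ee_rot: [-0.383, -3.115, -0.002]
force: [0.0, -0.3, -0.5]
finger_gap: 0.0599
t 36.67 pos [ 390.5376 -199.0826  118.6426] xdeg 165.99 tilt [-0.0029  0.0017] F [ 0.0051 -0.2517 -0.4787] M [ 0.028  -0.0007  0.0063] gap 59.9 q6 -1.89
row [-1.28  0.23  1.86] [ 0.001 -0.003 -0.306]
```

```bash
python3 -m jog '[[-0.6,0.1,1,0,0,-0.15],[-1.2,0.2,3,0,-0.003,-0.306],[-1.2,0.2,5,0,-0.003,-0.306],[-1.2,0.2,7,0,-0.003,-0.306],[-1.2,0.2,8.8,0,-0.003,-0.306]]'
python3 - <<'E'
from h import *
st(); rel(pt(-.155,0,.0155),183.5); print(inp(r.observe()["position"]))
w=cam("wrist"); cv2.imwrite("pics/w25.png",w["img"])
E
```

```text
clock: 37.3
position: [0.403, -0.1999, 0.0294]
ee_rot: [-0.092, 3.14, 0.003]
force: [-0.5, -0.5, 0.4]
finger_gap: 0.0597
t 37.30 pos [ 403.0163 -199.9107   29.4308] xdeg -176.66 tilt [0.0001 0.0016] F [-0.5071 -0.4728  0.3604] M [ 0.0224  0.034  -0.0335] gap 59.7 q6 -2.19
row [-2.54 -0.    1.39] [ 0.002  0.    -0.003]
[-180.4139    0.0405]
```

View pics/w25.png

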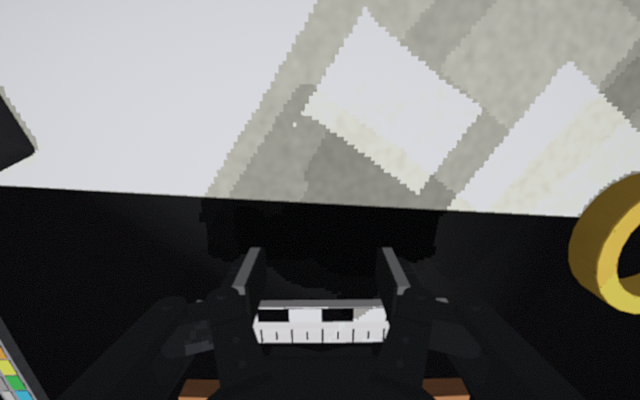

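```bash
python3 -m jog '[[0,0,0.5,0,0,0],[0,0,1,0,0,0],[0,0,1.3,0,0,0],[0,0,1.4,0,0,0],[0,0,1.4,0,0,0]]'
python3 -m jog '[[-0.6,0,0,0,0,0],[-1.2,0,0,0,0,0],[-1.8,0,0,0,0,0],[-2.3,0,0,0,0,0],[-2.7,0,0,0,0,0]]'
python3 -m jog '[[-0.5,0,0,0,0,0],[-1,0,0,0,0,0],[-1.5,0,0,0,0,0],[-2,0,0,0,0,0],[-2.5,0,0,0,0,0]]'
python3 - <<'E'
from h import *
st(); print(inp(r.observe()["position"]))
w=cam("wrist"); cv2.imwrite("pics/w26.png",w["img"])
t=cam("scene"); crop(t,230,150,400,280,4.5,"s26c")
E
```

```text
clock: 37.98
position: [0.402, -0.1993, 0.0141]
ee_rot: [0.091, -3.138, -0.005]
force: [0.3, -0.7, 0.2]
finger_gap: 0.0598
clock: 38.6
position: [0.4293, -0.1977, 0.014]
ee_rot: [0.092, -3.138, -0.005]
force: [0.4, 0.1, 0.3]
finger_gap: 0.0597
clock: 39.22
position: [0.4547, -0.1962, 0.0139]
ee_rot: [0.092, -3.138, -0.005]
force: [-0.2, 0.3, -0.3]
finger_gap: 0.0596
t 39.23 pos [ 454.6746 -196.2315   13.884 ] xdeg -176.65 tilt [-0.0023  0.0031] F [-0.2037  0.2812 -0.3437] M [-0.0025  0.0793  0.007 ] gap 59.6 q6 -2.13
[-128.6275    0.5772]
```

View pics/w26.png

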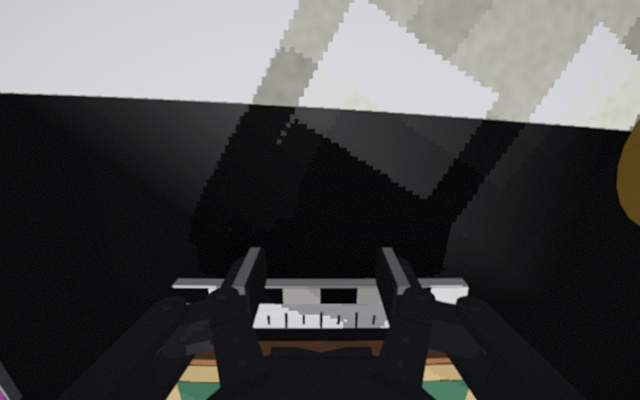

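View pics/s26c.png

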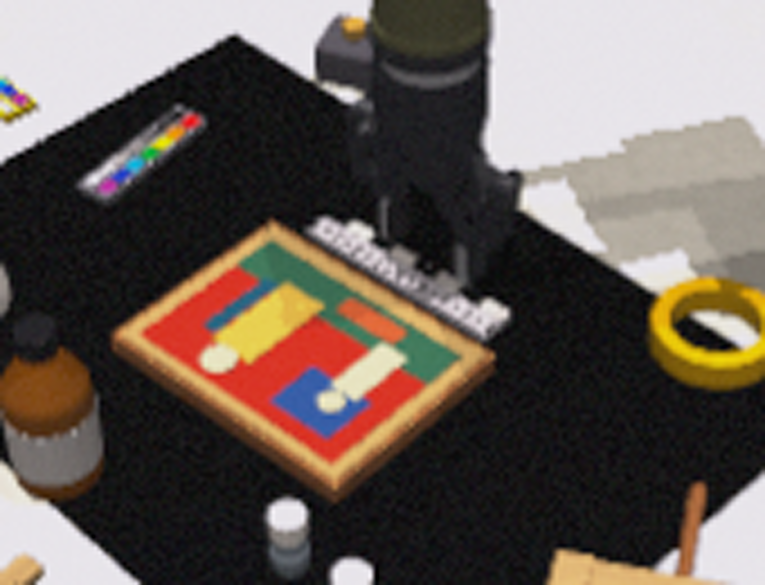

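```bash
python3 -m jog '[[-0.25,0,0,0,0,0],[-0.5,0,0,0,0,0],[-0.7,0,0,0,0,0],[-0.9,0,0,0,0,0],[-1.1,0,0,0,0,0]]'
python3 -m jog '[[-0.1,0,0,0,0,0],[-0.2,0,0,0,0,0],[-0.3,0,0,0,0,0],[-0.35,0,0,0,0,0],[-0.4,0,0,0,0,0]]'
python3 - <<'E'
from h import *
st(); print(inp(r.observe()["position"]))
w=cam("wrist"); crop(w,150,240,500,400,2.2,"w27c")
E
```

```text
clock: 39.95
position: [0.4664, -0.1958, 0.014]
ee_rot: [0.092, -3.139, -0.004]
force: [-1.0, 0.5, -0.8]
finger_gap: 0.0598
clock: 40.58
position: [0.4703, -0.1955, 0.014]
ee_rot: [0.092, -3.139, -0.004]
force: [-1.3, -0.1, 0.1]
finger_gap: 0.0597
t 40.58 pos [ 470.3243 -195.5415   13.9574] xdeg -176.64 tilt [-0.0014  0.0027] F [-1.3313 -0.119   0.1381] M [-0.0348  0.1164 -0.0122] gap 59.7 q6 -2.11
[-112.9648    0.3161]
```

View pics/w27c.png

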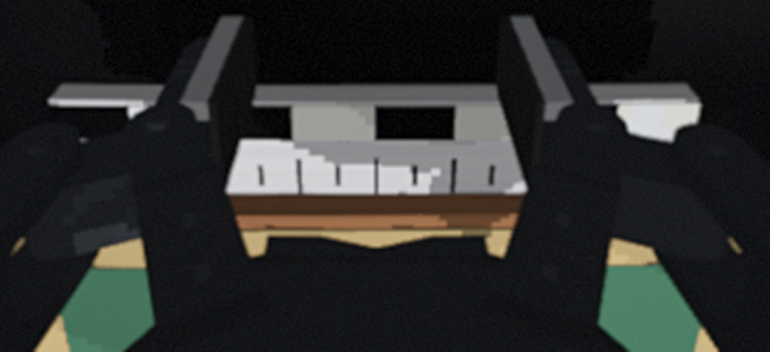

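```bash
python3 -m jog '[[-0.05,0,0,0,0,0],[-0.1,0,0,0,0,0],[-0.15,0,0,0,0,0],[-0.2,0,0,0,0,0],[-0.2,0,0,0,0,0]]'
python3 -m jog '[[-0.05,0,0,0,0,0],[-0.1,0,0,0,0,0],[-0.15,0,0,0,0,0],[-0.2,0,0,0,0,0],[-0.2,0,0,0,0,0]]'
python3 -c "
from h import *
st(); print(inp(r.observe()['position']))"
```

```text
clock: 41.25
position: [0.471, -0.1954, 0.0138]
ee_rot: [0.093, -3.136, -0.005]
force: [-4.7, -2.7, 2.1]
finger_gap: 0.0597
clock: 41.88
position: [0.4711, -0.1954, 0.0138]
ee_rot: [0.095, -3.133, -0.005]
force: [-8.7, -4.2, 5.6]
finger_gap: 0.0594
t 41.88 pos [ 471.0738 -195.4019   13.8061] xdeg -176.54 tilt [-0.0073  0.0029] F [-8.707  -4.1909  5.5724] M [-0.5982  1.2366  0.038 ] gap 59.4 q6 -2.11
[-112.2083    0.4099]
```

```bash
python3 -m jog '[[0.5,0,0,0,0,0],[1.5,0,0,0,0,0],[2.5,0,-1,0,0,0],[3,0,-3,0,0,0],[3,0,-6,0,0,0]]'
python3 - <<'E'
from h import *
st(); print(inp(r.observe()["position"]))
w=cam("wrist"); cv2.imwrite("pics/w28.png",w["img"])
E
```

```text
clock: 42.5
position: [0.44, -0.1968, 0.0745]
ee_rot: [0.094, -3.131, -0.007]
force: [0.1, -1.8, 0.9]
finger_gap: 0.06
t 42.50 pos [ 440.0325 -196.8196   74.4542] xdeg -176.57 tilt [-0.0091  0.0042] F [ 0.1348 -1.8386  0.8821] M [-0.0118 -0.0162 -0.0184] gap 60.0 q6 -2.14
[-143.2783    0.879 ]
```

View pics/w28.png

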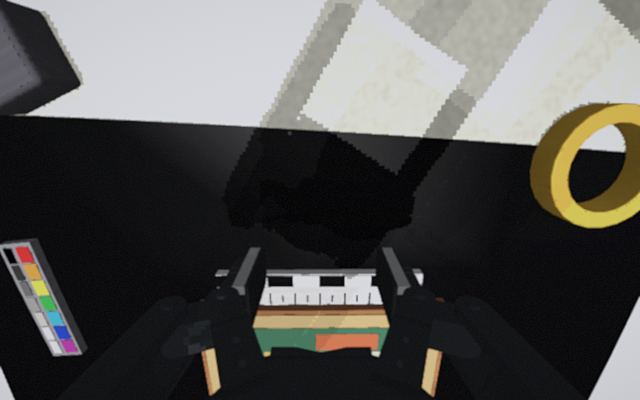

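```bash
python3 -c "
from h import *
st(); rel((.524,-.423,.13),190.1)"
```

```text
t 42.55 pos [ 442.6652 -198.1635   78.1414] xdeg -176.56 tilt [-0.0026  0.0006] F [0.3469 0.6605 1.5974] M [ 0.004  -0.0668 -0.0152] gap 59.7 q6 -2.14
row [ -6.76 -22.93  -5.22] [ 0.001 -0.003 -0.116]
```

```bash
python3 -m jog '[[0,-3,-3,0,0,0],[-1.5,-8,-5,0,0,-0.03],[-3,-13,-5.2,0,-0.003,-0.06],[-5,-18,-5.2,0,-0.003,-0.1],[-6.7,-22.5,-5.2,0,-0.003,-0.116]]'
python3 - <<'E'
from h import *
st()
w=cam("wrist"); cv2.imwrite("pics/w29.png",w["img"])
t=cam("top"); cv2.imwrite("pics/t29.png",t["img"])
E
```

```text
clock: 43.18
position: [0.5236, -0.4206, 0.1305]
ee_rot: [-0.276, 3.128, 0.0]
force: [0.6, -0.8, -0.3]
finger_gap: 0.0598
t 43.17 pos [ 523.6167 -420.5923  130.4873] xdeg -169.91 tilt [0.0017 0.0002] F [ 0.6146 -0.7512 -0.254 ] M [-0.0316 -0.0306  0.0072] gap 59.8 q6 -2.49
```

View pics/w29.png

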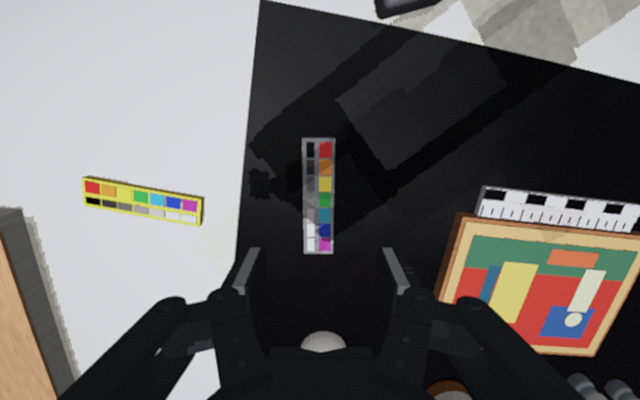

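View pics/t29.png

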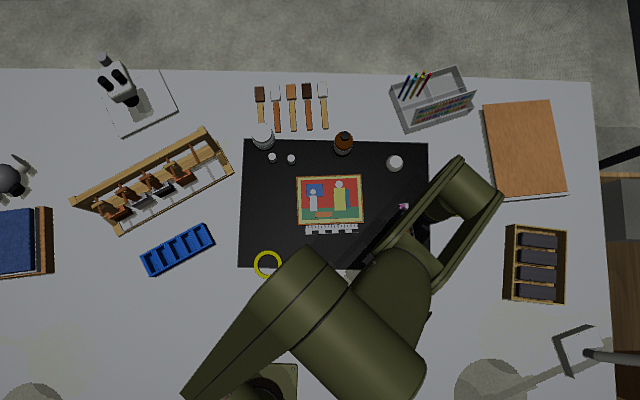

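Run:
```python
from h import *
w=cam("wrist"); P=onz(w,[(302.5,138),(335,138),(333.5,254),(303.5,254)],.0085); c=P.mean(0); v=P[0]+P[1]-P[2]-P[3]
print(c*1000,np.degrees(np.arctan2(v[1],v[0])), np.linalg.norm(P[0]-P[3])*1000,np.linalg.norm(P[0]-P[1])*1000)
rel((c[0]+.001,c[1]-.0015,.0205),190.2)
```

```text
[ 526.6275 -425.321     8.5   ] -170.285202865247 110.61644261263923 27.488165759290382
row [-0.26 -0.61 10.93] [-0.001  0.002 -0.004]
```

```bash
python3 -m jog '[[-0.2,-0.6,2.5,0,0,0],[-0.25,-0.6,5,0,0,0],[-0.25,-0.6,7.5,0,0,0],[-0.25,-0.6,9.5,0,0,0],[-0.25,-0.6,10.6,0,0,0]]'
python3 -c "
from h import *
st();rel((.5277,-.4266,.0205),190.2)"
```

```text
clock: 43.95
position: [0.5261, -0.4248, 0.0228]
ee_rot: [-0.273, 3.13, 0.003]
force: [-0.1, -0.5, 0.8]
finger_gap: 0.0598
t 43.95 pos [ 526.1471 -424.7518   22.8131] xdeg -170.02 tilt [-0.0001  0.002 ] F [-0.1362 -0.5396  0.7769] M [ 0.0019  0.0308 -0.0406] gap 59.8 q6 -2.49
row [-0.12 -0.21  0.23] [ 0.002  0.    -0.004]
```

```bash
python3 -m jog '[[0,0,0.25,0,0,0],[0,0,0.25,0,0,0],[0,0,0.25,0,0,0],[0,0,0.25,0,0,0],[0,0,0.25,0,0,0]]' 1
python3 -m jog '[[0,0,-0.1,0,0,0],[0,0,-1.5,0,0,0],[0,0,-4,0,0,0],[0,0,-7,0,0,0],[0,0,-8,0,0,0]]'
python3 - <<'E'
from h import *
st(); rel(pt(0,.158,.10),183.5)
w=cam("wrist"); cv2.imwrite("pics/w30.png",w["img"])
E
```

```text
clock: 44.58
position: [0.5265, -0.4251, 0.0209]
ee_rot: [-0.273, 3.129, 0.002]
force: [0.5, 0.4, 2.0]
finger_gap: 0.0253
clock: 45.2
position: [0.5277, -0.4263, 0.1039]
ee_rot: [-0.273, 3.126, -0.004]
force: [1.4, -0.8, -1.6]
finger_gap: 0.0251
t 45.20 pos [ 527.6654 -426.3196  103.887 ] xdeg -170.03 tilt [ 0.0043 -0.002 ] F [ 1.3713 -0.7695 -1.6091] M [-0.0154  0.0559 -0.0083] gap 25.1 q6 -2.49
row [-11.36  38.11   0.33] [-0.003  0.004  0.113]
```

View pics/w30.png

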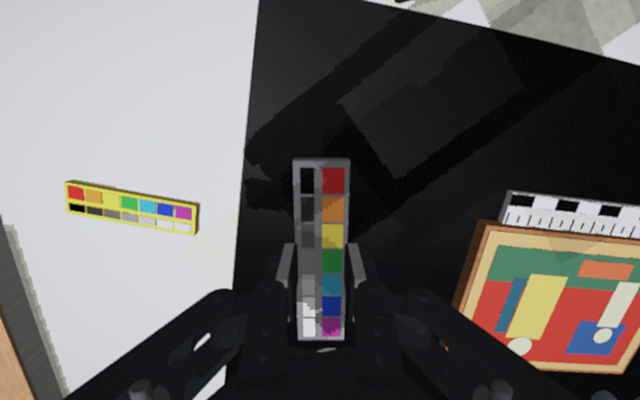

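```bash
python3 -c "
from h import *
t=cam('top'); print(inp(onz(t,[(344,134)],.12)[0]))"
python3 -m jog '[[0,4,0,0,0,0.02],[-1,10,0,0,0,0.04],[-3,16,0,0,0,0.06],[-5,22,0,0,0,0.08],[-7,28,0,0,0,0.11]]'
python3 -c "
from h import *
st(); rel(pt(0,.158,.10),183.5)"
```

```text
[168.5398 -45.0198]
clock: 45.92
position: [0.5465, -0.1381, 0.1014]
ee_rot: [-0.098, 3.139, -0.001]
force: [0.5, -0.5, -0.1]
finger_gap: 0.0254
t 45.92 pos [ 546.4858 -138.1229  101.3888] xdeg -176.42 tilt [ 0.0014 -0.0003] F [ 0.502  -0.5304 -0.1126] M [-0.0389 -0.0721 -0.0125] gap 25.4 q6 -1.96
row [-3.36 10.49  0.14] [-0.     0.001  0.001]
```

```bash
python3 -m jog '[[-0.8,3,0,0,0,0],[-1.8,6,0,0,0,0],[-2.8,9,0,0,0,0],[-3.3,10.5,1,0,0,0],[-3.3,10.5,2,0,0,0]]'
python3 - <<'E'
from h import *
st(); rel(pt(0,.158,.0208),183.5)
w=cam("wrist"); cv2.imwrite("pics/w31.png",w["img"])
E
```

```text
clock: 46.55
position: [0.5724, -0.0306, 0.0799]
ee_rot: [0.101, -3.14, 0.001]
force: [-1.0, -0.1, -1.2]
finger_gap: 0.0255
t 46.55 pos [572.3543 -30.6203  79.9416] xdeg -176.31 tilt [-0.0001 -0.0004] F [-0.9685 -0.1122 -1.2346] M [ 0.0239  0.0022 -0.0029] gap 25.5 q6 -1.76
row [-0.11 -0.07  5.91] [-0.    -0.     0.003]
```

View pics/w31.png

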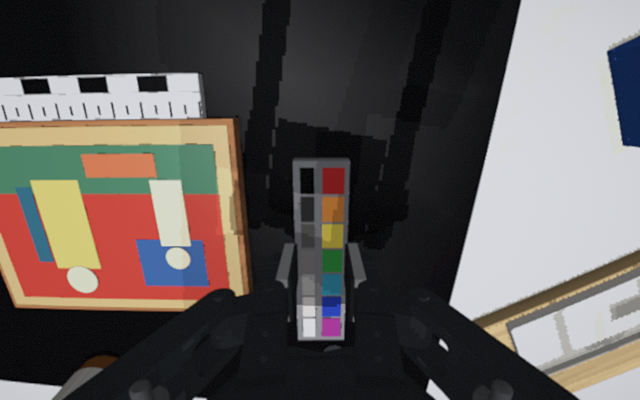

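```bash
python3 -m jog '[[0,0,1.5,0,0,0],[-0.1,-0.05,3,0,0,0],[-0.1,-0.05,4.5,0,0,0],[-0.1,-0.05,5.5,0,0,0],[-0.1,-0.05,5.9,0,0,0]]'
python3 -m jog '[[0,0,0,0,0,0],[0,0,0,0,0,0],[0,0,0,0,0,0],[0,0,0,0,0,0],[0,0,0,0,0,0]]' 0.1
python3 -m jog '[[0,0,-2,0,0,0],[0,0,-5,0,0,0],[0,0,-9,0,0,0],[0,1.5,-11,0,0,0.18],[0,3.5,-12,0,0,0.36]]'
python3 - <<'E'
from h import *
st(); rel(pt(0,.215,.12),93.5)
w=cam("wrist"); cv2.imwrite("pics/w32.png",w["img"])
E
```

```text
clock: 47.22
position: [0.5715, -0.032, 0.0206]
ee_rot: [0.1, -3.136, 0.001]
force: [-9.0, -0.1, 36.8]
finger_gap: 0.0258
clock: 47.85
position: [0.5714, -0.032, 0.0205]
ee_rot: [0.1, -3.136, 0.001]
force: [-0.4, -1.0, 0.0]
finger_gap: 0.0388
clock: 48.48
position: [0.5706, 0.0029, 0.1422]
ee_rot: [-0.475, -3.104, 0.002]
force: [0.6, 0.7, -0.9]
finger_gap: 0.0386
t 48.48 pos [570.6182   2.8949 142.2037] xdeg 162.62 tilt [-0.0014 -0.0008] F [ 0.6216  0.6793 -0.8878] M [ 0.0534  0.0147 -0.0365] gap 38.6 q6 -1.34
row [0.73 2.15 2.22] [-0.002 -0.     1.206]
```

View pics/w32.png

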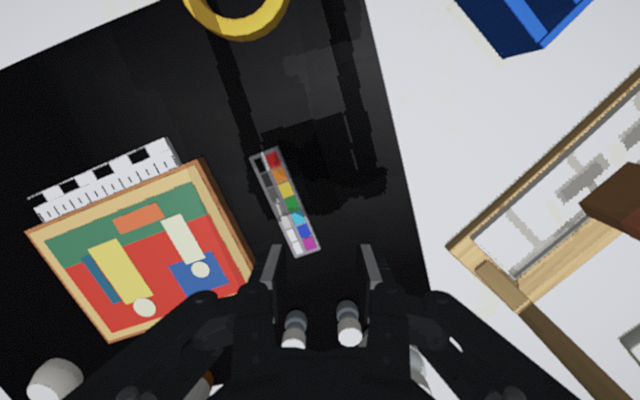

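Run:
```python
from h import *
w=cam("wrist"); crop(w,20,120,330,345,2.5,"w32c")
P=onz(w,[(249,157),(278,147),(320,249),(297,258)],.0085); c=P.mean(0); v=P[0]+P[1]-P[2]-P[3]
print(inp(c),np.degrees(np.arctan2(v[1],v[0]))); print("FL,BL",[inp(q) for q in onz(w,[(204,159),(256,281)],.015)])
```

```text
[ -2.7058 162.3138] -176.74348990128377
FL,BL [array([-71.9575, 112.0386]), array([ 59.2717, 101.5053])]
```

View pics/w32c.png

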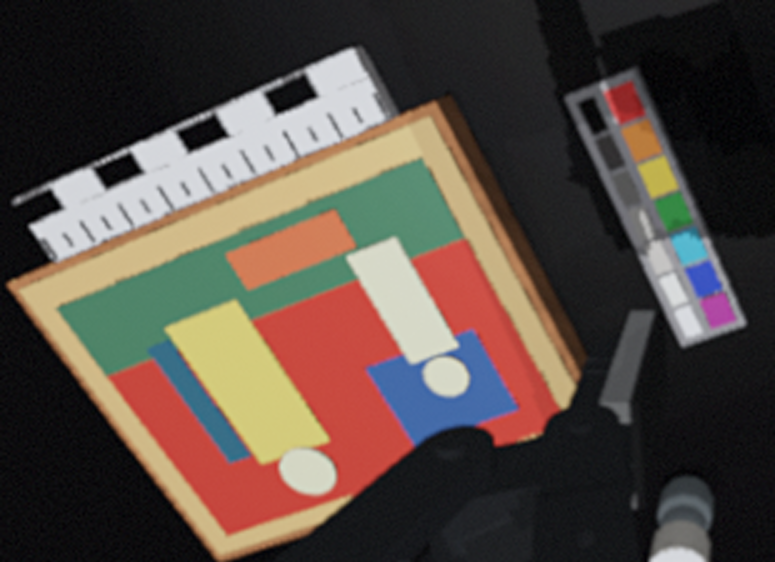

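```bash
python3 -m jog '[[0.1,0.4,0.2,0,0,0.18],[0.2,0.8,0.6,0,0,0.36],[0.4,1.2,1,0,0,0.54],[0.6,1.7,1.6,0,0,0.72],[0.7,2,2,0,0,0.9]]' -0.2
python3 -c "
from h import *
st(); rel(pt(0,.212,.035),93.5)"
```

```text
clock: 49.2
position: [0.5689, 0.025, 0.1207]
ee_rot: [-1.768, -2.594, 0.004]
force: [0.0, -0.3, 0.2]
finger_gap: 0.0513
t 49.20 pos [568.8504  24.9576 120.6931] xdeg 111.43 tilt [-0.0034 -0.0005] F [ 0.0436 -0.3182  0.1959] M [ 0.0107 -0.0404 -0.0109] gap 51.3 q6 -0.40
row [-0.28  0.07  8.57] [-0.003 -0.     0.313]
```

```bash
python3 -m jog '[[-0.1,0,1,0,0,0.15],[-0.3,0,3,-0.003,0,0.313],[-0.3,0,5,-0.003,0,0.313],[-0.3,0,7,-0.003,0,0.313],[-0.3,0.05,8.6,-0.003,0,0.313]]'
python3 - <<'E'
from h import *
st(); rel(pt(0,.20,.0168),93.5); print(inp(r.observe()["position"]))
w=cam("wrist"); cv2.imwrite("pics/w33.png",w["img"])
E
```

```text
clock: 49.82
position: [0.5694, 0.0217, 0.0331]
ee_rot: [-2.148, -2.29, 0.003]
force: [-0.1, 0.1, -0.6]
finger_gap: 0.0513
t 49.83 pos [569.4107  21.7306  33.0879] xdeg 93.65 tilt [-0.0023 -0.0001] F [-0.0638  0.0661 -0.5543] M [-0.0403  0.0033  0.0015] gap 51.3 q6 -0.10
row [-1.12  0.09  1.63] [-0.002 -0.     0.003]
[ -0.8727 211.1729]
```

View pics/w33.png

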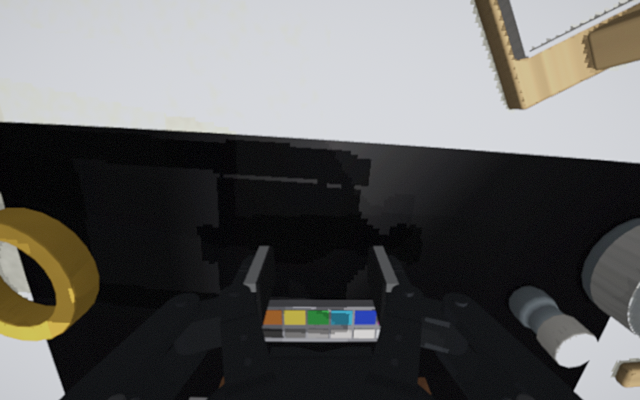

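```bash
python3 -m jog '[[0,0,0.6,0,0,0],[0,0,1.2,0,0,0],[0,0,1.65,0,0,0],[0,0,1.65,0,0,0],[0,0,1.65,0,0,0]]'
python3 -m jog '[[-0.6,0,0,0,0,0],[-1.2,0,0,0,0,0],[-1.8,0,0,0,0,0],[-2.3,0,0,0,0,0],[-2.7,0,0,0,0,0]]'
python3 -m jog '[[-0.5,0,0,0,0,0],[-1,0,0,0,0,0],[-1.5,0,0,0,0,0],[-2,0,0,0,0,0],[-2.5,0,0,0,0,0]]'
python3 - <<'E'
from h import *
st(); print(inp(r.observe()["position"]))
w=cam("wrist"); crop(w,150,220,500,400,2.2,"w34c")
E
```

```text
clock: 50.5
position: [0.5686, 0.0219, 0.0153]
ee_rot: [-2.148, -2.288, 0.005]
force: [0.7, -0.7, -0.1]
finger_gap: 0.0511
clock: 51.12
position: [0.5703, -0.0055, 0.0153]
ee_rot: [-2.148, -2.288, 0.005]
force: [0.3, -0.5, -0.6]
finger_gap: 0.0517
clock: 51.75
position: [0.5719, -0.0308, 0.0152]
ee_rot: [-2.148, -2.288, 0.005]
force: [0.1, 1.3, 0.3]
finger_gap: 0.0518
t 51.75 pos [571.8697 -30.8186  15.2372] xdeg 93.61 tilt [-0.0044  0.0001] F [0.1485 1.2953 0.2791] M [ 0.0995 -0.0426 -0.0064] gap 51.8 q6 -0.19
[ -1.608  158.5714]
```

View pics/w34c.png

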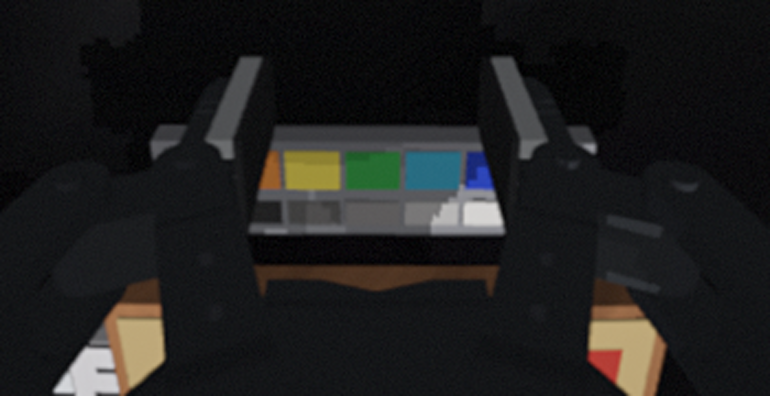

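```bash
python3 -m jog '[[-0.25,0,0,0,0,0],[-0.5,0,0,0,0,0],[-0.7,0,0,0,0,0],[-0.9,0,0,0,0,0],[-1.1,0,0,0,0,0]]'
python3 -m jog '[[-0.1,0,0,0,0,0],[-0.2,0,0,0,0,0],[-0.3,0,0,0,0,0],[-0.35,0,0,0,0,0],[-0.4,0,0,0,0,0]]'
python3 - <<'E'
from h import *
st(); print(inp(r.observe()["position"]))
w=cam("wrist"); crop(w,150,220,500,400,2.2,"w35c")
E
```

```text
clock: 52.42
position: [0.5727, -0.0424, 0.0152]
ee_rot: [-2.149, -2.288, 0.005]
force: [0.2, 0.8, 0.8]
finger_gap: 0.0514
clock: 53.05
position: [0.5729, -0.0465, 0.0152]
ee_rot: [-2.149, -2.288, 0.005]
force: [0.6, 0.7, 0.4]
finger_gap: 0.0514
t 53.05 pos [572.9363 -46.4525  15.2385] xdeg 93.60 tilt [-0.0043 -0.0004] F [0.5747 0.6633 0.4247] M [0.0631 0.0024 0.0229] gap 51.4 q6 -0.22
[ -1.4923 142.9016]
```

View pics/w35c.png

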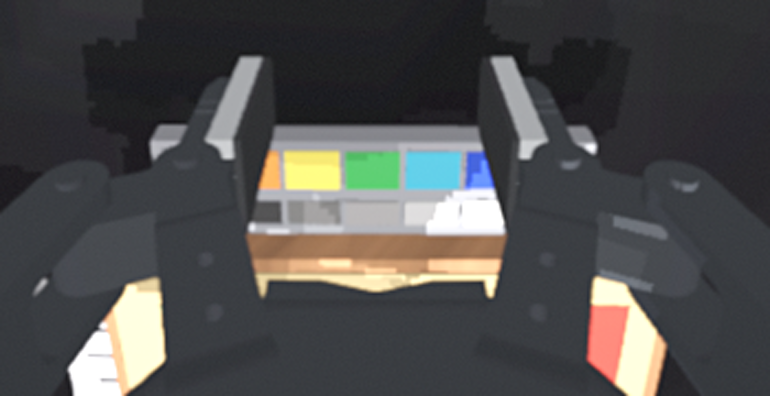

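```bash
python3 -m jog '[[-0.05,0,0,0,0,0],[-0.1,0,0,0,0,0],[-0.15,0,0,0,0,0],[-0.2,0,0,0,0,0],[-0.2,0,0,0,0,0]]'
python3 -m jog '[[-0.05,0,0,0,0,0],[-0.1,0,0,0,0,0],[-0.15,0,0,0,0,0],[-0.2,0,0,0,0,0],[-0.2,0,0,0,0,0]]'
python3 -c "
from h import *
st(); print(inp(r.observe()['position']))"
```

```text
clock: 53.72
position: [0.573, -0.0484, 0.0153]
ee_rot: [-2.149, -2.288, 0.005]
force: [0.5, 2.1, -0.1]
finger_gap: 0.0515
clock: 54.35
position: [0.573, -0.0486, 0.0152]
ee_rot: [-2.148, -2.286, 0.002]
force: [-0.0, 8.7, 0.5]
finger_gap: 0.0511
t 54.35 pos [573.0211 -48.5758  15.2477] xdeg 93.55 tilt [-0.0046  0.0024] F [-0.0062  8.6926  0.499 ] M [ 1.4359 -0.1005  0.0447] gap 51.1 q6 -0.22
[ -1.5365 140.7771]
```

Flush, at 8.7 N. Back off, rise clear and check everything.

```bash
python3 -m jog '[[0.5,0,0,0,0,0],[1.5,0,0,0,0,0],[2.5,0,-1,0,0,0],[3.5,0,-4,0,0,0],[5,0,-9,0,0,0]]'
python3 -m jog '[[2,2,-4,0,0,0],[4,6,-8,0,0,0],[5,11,-12,0,0,0],[5,16,-15,0,0,0],[5,21,-17,0,0,0]]'
python3 - <<'E'
from h import *
st()
t=cam("top"); cv2.imwrite("pics/t36.png",t["img"]); s=cam("scene"); cv2.imwrite("pics/s36.png",s["img"])
E
```

```text
clock: 54.98
position: [0.5689, 0.0016, 0.1053]
ee_rot: [-2.146, -2.284, 0.006]
force: [0.2, -0.2, -0.1]
finger_gap: 0.0515
clock: 55.6
position: [0.7786, 0.0652, 0.2774]
ee_rot: [-2.148, -2.287, 0.002]
force: [0.5, -0.2, -0.8]
finger_gap: 0.051
t 55.60 pos [778.5792  65.1539 277.4495] xdeg 93.59 tilt [-0.0041  0.002 ] F [ 0.475  -0.2068 -0.8057] M [-0.0208  0.0031  0.0376] gap 51.0 q6 -0.03
```

View pics/t36.png

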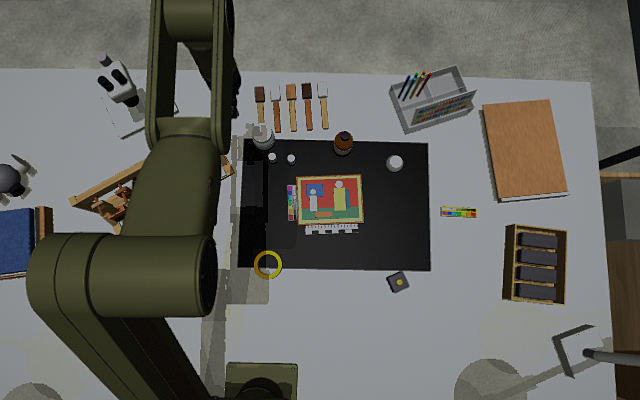

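View pics/s36.png

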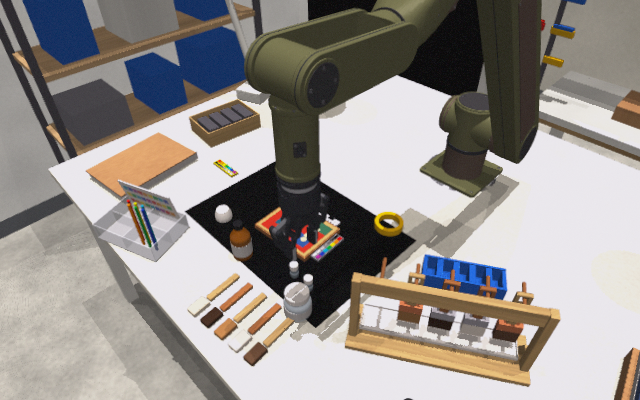

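```bash
python3 -m jog '[[-1,-5,-1,0,0,0],[-2,-11,-2,0,0,0],[-4,-17,-3,0,0,0],[-6,-22,-3,0,0,0],[-8,-26,-3,0,0,0]]'
python3 -m jog '[[0,0,0,0,0,0],[0,0,0,0,0,0],[0,0,0,0,0,0],[0,0,0,0,0,0],[0,0,0,0,0,0]]'
python3 - <<'E'
from h import *
st()
w=cam("wrist"); cv2.imwrite("pics/w37.png",w["img"])
t=cam("top"); crop(t,235,135,435,285,4,"t37c"); s=cam("scene"); cv2.imwrite("pics/s37.png",s["img"])
E
```

```text
clock: 56.32
position: [0.5242, -0.0312, 0.3062]
ee_rot: [-2.15, -2.289, -0.002]
force: [0.2, -0.4, -0.8]
finger_gap: 0.0516
clock: 56.95
position: [0.5248, -0.0309, 0.3058]
ee_rot: [-2.149, -2.289, -0.001]
force: [-0.7, 0.7, -0.2]
finger_gap: 0.0515
t 56.95 pos [524.7619 -30.9232 305.8331] xdeg 93.62 tilt [-0.0006  0.0019] F [-0.7045  0.7379 -0.1768] M [-0.0306  0.0055  0.0223] gap 51.5 q6 -0.20
```

View pics/w37.png

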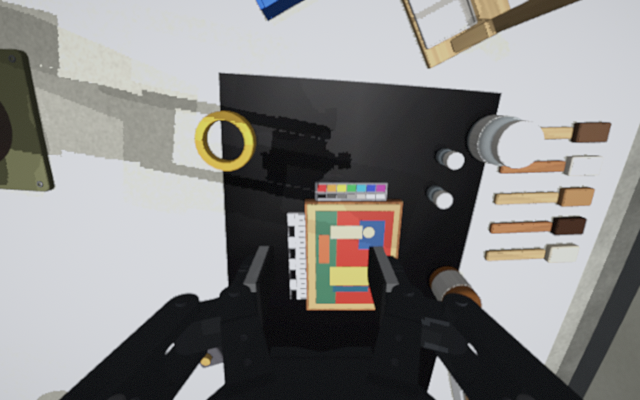

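View pics/t37c.png

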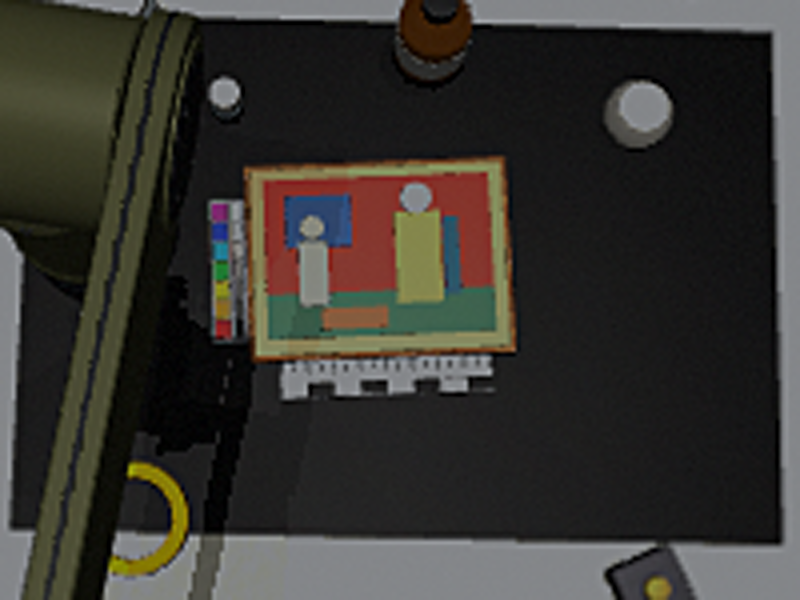

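View pics/s37.png

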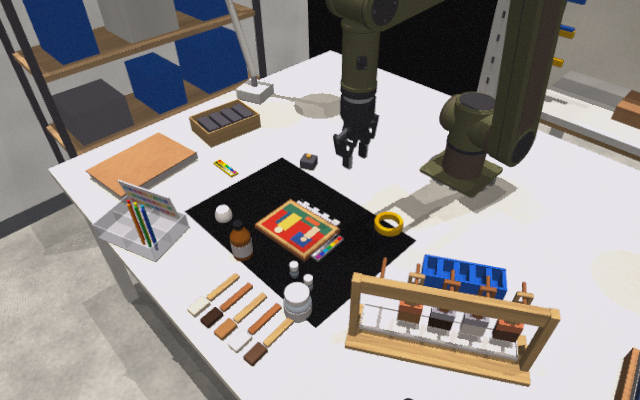

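```bash
python3 -c "
from h import *
rel(pt(-.01,.17,.14),93.5)"
```

```text
row [ 0.85  3.91 16.6 ] [-0.    -0.002  0.002]
```

```bash
python3 -m jog '[[0.8,1,3,0,0,0],[0.8,2,6,0,0,0],[0.8,3,10,0,0,0],[0.8,3.9,14,0,0,0],[0.8,3.9,16.6,0,0,0]]'
python3 -m jog '[[0,0,0,0,0,0],[0,0,0,0,0,0],[0,0,0,0,0,0],[0,0,0,0,0,0],[0,0,0,0,0,0]]'
python3 - <<'E'
from h import *
st()
w=cam("wrist"); cv2.imwrite("pics/w38.png",w["img"])
crop(w,180,180,460,370,2.8,"w38c")
E
```

```text
clock: 57.72
position: [0.5628, -0.0203, 0.1379]
ee_rot: [-2.148, -2.288, -0.0]
force: [1.2, 0.8, 0.4]
finger_gap: 0.0516
clock: 58.35
position: [0.5632, -0.0203, 0.1387]
ee_rot: [-2.149, -2.289, -0.001]
force: [0.4, 0.4, -0.8]
finger_gap: 0.0512
t 58.35 pos [563.1532 -20.3254 138.7149] xdeg 93.60 tilt [-0.0007  0.0019] F [ 0.3644  0.4203 -0.759 ] M [-0.0401  0.0109  0.0294] gap 51.2 q6 -0.18
```

View pics/w38c.png

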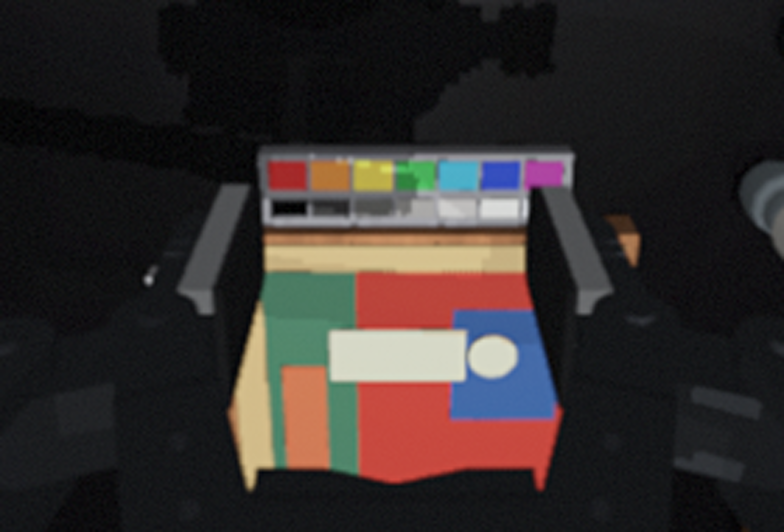

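Run:
```python
from h import *
w=cam("wrist")
f=lambda x,y:(180+x/2.8-.32,180+y/2.8-.32)
for n,pp,z in [("bar outer",[(262,152),(574,152)],.009),("bar inner top",[(266,226),(520,226)],.009),("panel top edge",[(266,243),(524,243)],.015),("panel top edge alt",[(266,236),(524,236)],.015),("back-left corner",[(638,238)],.015)]:
    print(n,[inp(p).round(1) for p in onz(w,[f(*p) for p in pp],z)])
```

```text
bar outer [array([-56.8, 132.3]), array([ 51.6, 132.6])]
bar inner top [array([-56.8, 103.1]), array([ 34.4, 103.4])]
panel top edge [array([-56.1,  99.8]), array([ 35.1, 100.1])]
panel top edge alt [array([-55.9, 102.6]), array([ 34.9, 102.9])]
back-left corner [array([ 75.4, 102. ])]
```

```bash
python3 -m jog '[[0,-1,-3,0,0,-0.18],[1,-4,-6,0,0,-0.36],[0,-8,-6,0,0,-0.54],[0,-11,-6,0,0,-0.72],[0,-14,-6,0,0,-0.9]]'
python3 -c "
from h import *
st(); rel(pt(-.165,.0,.16),183.5)"
```

```text
clock: 59.08
position: [0.4222, -0.0293, 0.1988]
ee_rot: [-0.931, -2.999, -0.002]
force: [0.7, -0.4, -0.2]
finger_gap: 0.0513
t 59.08 pos [422.197  -29.3119 198.7788] xdeg 145.50 tilt [-0.0008  0.0019] F [ 0.6977 -0.417  -0.15  ] M [ 0.0231 -0.0136  0.03  ] gap 51.3 q6 -1.14
row [ -9.31 -14.21   3.85] [ 0.002 -0.001 -0.663]
```

```bash
python3 -m jog '[[-2,-3,0,0,0,-0.18],[-4,-6,0,0,0,-0.36],[-6,-10,0,0,0,-0.54],[-9,-14,2,0,0,-0.66],[-9.3,-14.2,3.8,0,0,-0.663]]'
python3 -m jog '[[0,0,0,0,0,0],[0,0,0,0,0,0],[0,0,0,0,0,0],[0,0,0,0,0,0],[0,0,0,0,0,0]]'
python3 - <<'E'
from h import *
st()
w=cam("wrist"); cv2.imwrite("pics/w39.png",w["img"])
crop(w,180,180,460,370,2.8,"w39c")
E
```

```text
clock: 59.7
position: [0.4193, -0.2026, 0.1606]
ee_rot: [-0.092, 3.139, -0.001]
force: [-0.3, 0.6, 0.4]
finger_gap: 0.0513
clock: 60.32
position: [0.4195, -0.2023, 0.161]
ee_rot: [-0.093, 3.138, -0.002]
force: [0.7, 0.2, 0.4]
finger_gap: 0.0512
t 60.33 pos [ 419.5473 -202.3152  160.9657] xdeg -176.61 tilt [ 0.0023 -0.001 ] F [0.7369 0.187  0.3852] M [ 0.0475 -0.016   0.0219] gap 51.2 q6 -2.17
```

View pics/w39c.png

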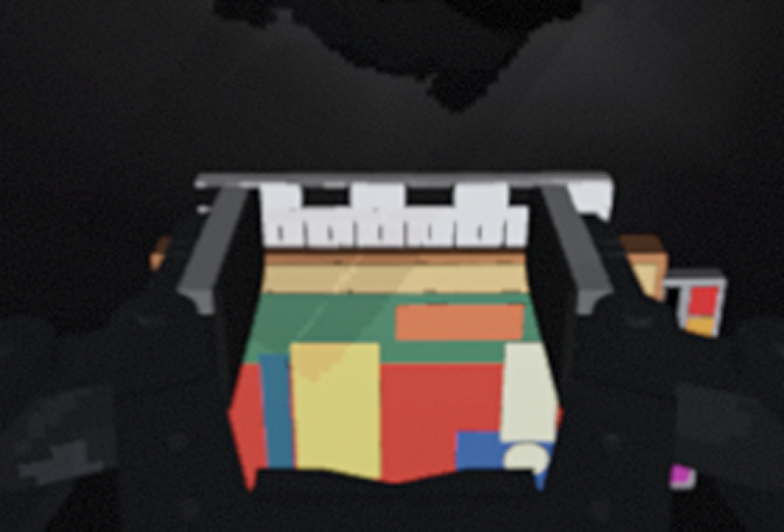

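Run:
```python
from h import *
s=cam("scene"); t=cam("top")
a=cv2.resize(s["img"][240:370,340:570],(700,396)); cv2.imwrite("pics/s40c.png",a); crop(t,60,115,250,245,4,"t40c")
```

```text
(no output)
```

View pics/s40c.png

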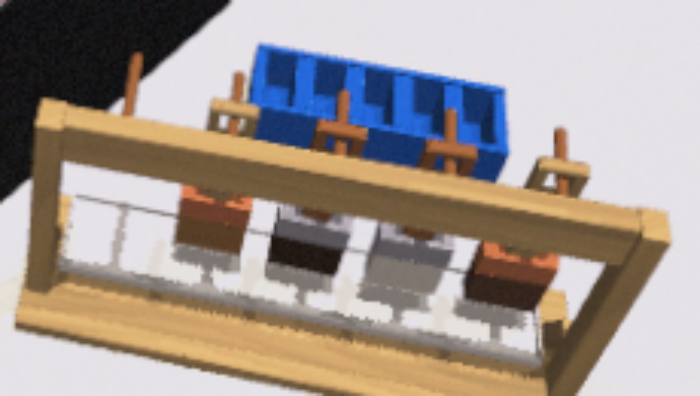

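View pics/t40c.png

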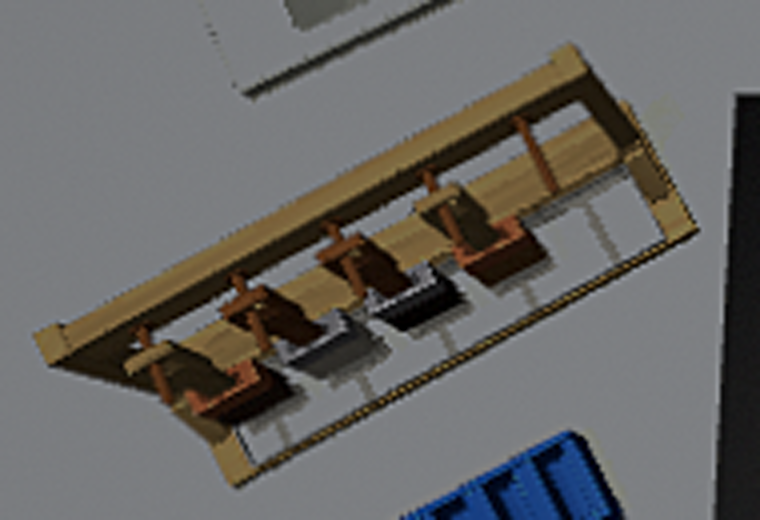

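Run:
```python
from h import *
t=cam("top")
for y in (.14,.07,0,-.07):
    P=proj(t,[peg(y,.03,.208),peg(y,.03,.104),peg(y+.0255,.03+.009,.104),peg(y-.0255,.03+.009,.104)])
    print(y,((P-[60,115])*4).round(0).tolist())
```

```text
0.14 [[141.0, 357.0], [217.0, 380.0], [190.0, 409.0], [255.0, 374.0]]
0.07 [[239.0, 304.0], [306.0, 332.0], [279.0, 361.0], [344.0, 326.0]]
0 [[336.0, 252.0], [394.0, 284.0], [368.0, 313.0], [432.0, 278.0]]
-0.07 [[433.0, 200.0], [483.0, 237.0], [456.0, 265.0], [520.0, 230.0]]
```

Run:
```python
from h import *
from workcell import sign_off
st(); print(sign_off())
```

```text
t 60.52 pos [ 419.4114 -202.5195  160.6695] xdeg -176.64 tilt [ 0.0018 -0.0008] F [0.1493 0.1031 0.9415] M [0.0482 0.0036 0.0439] gap 51.2 q6 -2.17
the job is handed in; nothing more can be done
None
```

The bench is ready and the job was handed in at about 60.5 s. All four wet brushes present hang by their eyes, bristles down, each on its own peg (rail y = +140, +70, 0 and −70 mm). The fifth peg is empty.

**Bars:** I set each bar down about 40 mm from the painting and pushed it against its edge from the far side with the open fingers, until it stopped at about 8.7 N. The last close views show both flush, parallel and near the middle of their edges. The colour bar's gap measured under about 1 mm; the scale bar's I judged only by eye. Neither bar had been knocked aside in the last pictures.

**Brushes:** The top camera shows the brushes hanging vertical to within roughly 0.03–0.05 rad. The clearest brushes gave this by comparing where their parts appear with where they should for a straight hang.

**Bystanders:** In the last overviews none looked moved, and the fingers kept clear of the painting throughout. The robot ended clear of everything.

**Disagreements:** The wrist camera placed the painting and scale bar about 2–4 mm from where the top camera did. The pushes did not depend on that, since they stopped on contact.

**Force spike:** Setting the colour bar down gave a brief 37 N reading at the wrist, with the bar pressed on the table. That is below the limits.

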